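# Load a jade cup on the polishing slide and bring it to the click stop

### The arm

A 7-joint arm with a two-finger parallel gripper is mounted at the origin on the work surface. World frame = base frame: x ahead of the robot, y to its left, z up, the work surface at z = 0. Lengths are in m, angles in rad, forces in N, time in s.
With the tool pointing down it reaches from about 0.35 to 0.9 m from the base axis. Payload 19.9 kg.
Tool frame: the origin (TCP) lies on the centre line of the jaws, within the pads' length; the fingertips stand 8 mm ahead of it and the grasp point (between the pads) lies 11 mm behind it (bot.tip_extent is the distance from the TCP to the fingertips, in m); z points along the fingers, y is the direction in which the jaws open and shut (so a half turn about z gives the same grasp; the last joint's range is limited). The gripper opens to 94 mm and grips with 3 to 60 N. Pads are 16 mm wide; open, the fingers measure 119 mm over their backs; the gripper's body (75 mm by 177 mm) begins 78 mm behind the grasp point.
Start: joints at [1.062, 0.417, -0.01, 1.614, 0.005, 1.111, -0.053], TCP at [0.282, -0.558, 0.213] pointing down, gripper open.
Joint ranges: [-2.81, 2.81], [-0.39, 2.02], [-1.27, 1.25], [0.06, 2.57], [-1.19, 4.33], [0.19, 2], [-2.82, 2.82]. Speed limits (rad/s): [1.89, 1.89, 2.39, 2.39, 3.01, 3.01, 3.01].

### API

Orientations are given as a unit quaternion [x, y, z, w].
In Python, from plant import bot gives the robot as it stands.
- The arm moves only by the shell command python3 -m creep 'ROWS'. ROWS is JSON, a list of rows, each a list of 5 numbers: the closure, from -1 (fully open) to 1 (shut), so that 0 is half open, then the shift along the tool's x, y, z in units of 40 mm (1.0 is 40 mm), then the turn about the tool's z in units of 5 degrees (1.0 is 5 degrees). A call has 1 to 20 rows; each row shifts and turns the pose as measured when the row begins, along the tool's axes as they then stand; what a row does not reach is not made up. A row lasts 1/12 s, in which the tool goes at most 41.7 mm and 7.16 degrees, less where a joint would pass 70% of its speed; a pose out of reach is approached as far as the arm can. A call is refused whole if a number of a shift passes 1 or a number of a turn 1, either way. A call with a gripper value outside its range is refused whole. The fingers move at their own pace and stop on an object; the grip force is fixed at half the most. Time passes only in rows, so rows that do not move let the fingers close. It gives the time, the measured TCP pose, the force and the opening at its end, in the units of the state.
- bot.get_obs(): the state, without advancing time (a new reading comes with each control period).
- bot.read_camera(name): name is "side" or "top" or "wrist"; returns a dict with "image" (400x640x3 uint8, blue, green, red), "z_map" (400x640 float32, m along the optical axis (not along the pixel's ray), 0 where there is no reading), "vfov" (degrees; the focal length in pixels is half the picture's height over the tangent of half this angle, whatever the lens; pixels are square), "cx", "cy" (the principal point, pixels), "view" (4x4, takes a point from world to camera coordinates). Camera axes: x right, y up, looking along -z (the intrinsics and any distortion apply to the point x, -y, -z); pixel columns grow to the right and rows downward; lengths in m; the calibration is good to about 2 mm. A picture is of the moment at which its call begins.
- bot.hand_in(): hands the job in, once; it reports no verdict.
Trained networks look in a picture, given as the dict that the camera call returned (one of the last four; its "shot" number tells which), for a name from the list of things; names that differ only in an ending like _2 or _b are one class to them, and where a whole thing is asked for, a point or a joint stands for the part that bears it (a point fixed in the world has none). Each returns a list of dicts, best first, with "conf" (0 to 1); they miss things now and then, are a little off and sometimes report something else, mostly with a low value. They report only what shows in the picture. A call takes as long as a camera call. They do not tell look-alikes from the thing itself.
- bot.cut_out(name, picture): "mask" (400x640 bool, what is visible of it) and "centre" ([row, column] in pixels, amid what is visible of it).
The state is a dict: "time": time; "joint_positions": joint angles; "joint_velocities": joint speeds; "joint_efforts": joint torques, N m; "tcp_pos": TCP position; "ee_rot": TCP orientation; "ft_force": force on the tool from outside, world axes, zero at the start; "moment": the same for the moment, N m; "grip_width": opening from 0.0 (shut) to 1.0 (fully open).
Only numpy, scipy, OpenCV 4.12 (cv2) and the standard library are available. Lean on these libraries where they do the work, as an engineer would, in place of code of your own. Each camera call takes 0.05 s, during which the arm holds its last target.

### The job

Nest the white cup all the way down into the steel holder cup on the polisher's sliding carriage, then nest the green jade cup all the way down into the white one, both straight and upright. Then grip the carriage's red handle post and slide the carriage towards the blue polishing head until you feel its ball click into the notch of the brass strip; do not run past the notch, and finish while still holding the handle with the carriage resting at the notch. Leave the yellow tin, the jade bangle and the amber jar where they stand.

Things in the scene. Friction and masses are not known exactly. Their poses are not given: they have to be found in the camera images.
- liner_mid (a point): White nylon liner cup, loose on the bench. 60 mm tall, hollow, open on top: tapered body (23 mm diameter at the foot, 43 mm at the shoulder 38 mm up), above it a straight rim band, 54 mm outer diameter, 22 mm high, 4 mm wall, mouth 46 mm. Grasp the rim band from above, fingers outside. About 40 g. This point: on its axis, 30 mm above its foot; z up the axis.
- jade_mid (a point): Green jade cup, loose on the bench, of the same shape and size as the white one. About 110 g. Nested in another such cup, a cup's shoulder rests on the other's rim (about 1 mm play all round), so it stands 22 mm higher, its whole rim band showing. This point is on its axis, 30 mm above its foot; z is up along the axis.
- holder_mid (a point): Steel holder cup of the same shape and size, fixed upright on the carriage. This point is on its axis, 30 mm above its foot and 30 mm below its rim; it moves with the carriage. Its y axis points along the rail towards the polishing head. A seated white cup's centre is 22 mm above this point, the seated jade cup's 44 mm above.
- handle_grip (a point): Red upright round post fixed on the carriage, 18 mm diameter, 60 mm tall, 108 mm behind the holder cup's axis (on the side away from the polishing head). This point is on its axis, 18 mm below its top: where to grip it from above, room on all sides.
- carriage: Grey carriage, 84 mm wide, 170 mm long, with holder cup and red post, sliding on the bed. Origin under the holder cup, 2 mm above the bed; y along the rail towards the head. Travel 230 mm. Friction about 2 N; it stays where it is left. At the notch the ball snaps in; pushing on past it takes about 10 N more.
- plunger (a point): On the carriage, the underside of the short black plunger on its +x side, beside the holder cup: it holds the sprung steel ball (12 mm diameter). When the ball sits in the notch, this point's y in the notch's frame is 0.
- notch (a point): Centre of the 9 mm wide notch in the long brass strip that lies beside the bed on its +x side, marked with a small red tab on the strip's outer side; this point is level with the strip's top. y axis along the rail towards the head. There is one notch; its place along the rail varies. The ball starts to drop in when its centre is about 4 mm short of the notch's centre.
- bed_tail (a point): Point on the bed's top, on the rail's centre line, near the end away from the head. The bed is a 620 mm long, 80 mm wide, 40 mm high aluminium beam.
- bed_head (a point): Point on the bed's top, on the rail's centre line, 440 mm from bed_tail, just before the blue polishing head (110 x 140 mm, 160 mm high above the bench). The rail's direction runs from bed_tail to bed_head.
- tin_mid (a point): Yellow wax tin with brass lid, 58 mm diameter, 40 mm tall, loose; its centre. Leave it alone.
- bangle_mid (a point): Pale jade bangle, 72 mm outer diameter, 10 mm thick, lying flat; its centre. Leave it alone.
- jar_mid (a point): Amber jar with white lid and label, 60 mm diameter, 80 mm tall, beyond the polisher; its centre. Leave it alone.
Mind the look-alikes: they are no part of the job. What is shaped like the part that bears jade_mid but brown is not meant.

How it is judged:
By the outcome, as a careful person would: the job done as asked, in the order asked, and still so for the second after the job is handed in, while the arm keeps its last pose, push and grip.
It also fails if it takes over 66 s, if anything falls off the work surface, if the arm or the gripper's body presses on something with over 40 N, if the wrist force passes 120 N, or if a joint passes its speed limit or range.

## Working session

There is one attempt and no reset: what is moved stays moved. The work goes in short steps, Python scripts to look and compute and a shell command to move; the robot and the scene stay as the last step left them, time stands still between calls to the robot, and variables do not carry over. Pictures are saved under pics/ and viewed, and the job is handed in when it is done.

```bash
ls; mkdir -p pics; python3 - <<'E'
from plant import bot
import cv2
o=bot.get_obs();print({k:o[k] for k in ('time','tcp_pos','ee_rot','ft_force','grip_width')}, bot.tip_extent)
for n in ('side','top','wrist'):
    p=bot.read_camera(n); cv2.imwrite(f'pics/{n}0.png',p['image']); print(n,p['vfov'],p['cx'],p['cy'],p['view'].tolist() if hasattr(p['view'],'tolist') else p['view'],[k for k in p])
E
```

```text
pics
{'time': 0.0, 'tcp_pos': array([ 0.28166663, -0.55751082,  0.21284141]), 'ee_rot': array([ 9.72767485e-01,  2.31782331e-01, -1.70838449e-04, -5.85297169e-04]), 'ft_force': array([ 0.46461678,  0.59163707, -0.32100137]), 'grip_width': 0.9988879609610035} 0.008
side 48.27249301370694 314.9915357160974 200.45936904458745 [[-0.9637218634694381, -0.26652682014143725, -0.014269688724278229, 0.570305520654017], [0.11954108542056403, -0.4788085295839091, 0.8697426751023363, -0.1061929258758401], [-0.23864219821202473, 0.8364842175098038, 0.49329915374906536, -1.0925493164944768], [0.0, 0.0, 0.0, 1.0]] ['image', 'z_map', 'vfov', 'cx', 'cy', 'view', 'shot']
top 47.051457397093046 314.49727426075975 196.00740931920214 [[-0.007382205726489145, -0.9998069030004807, -0.018211527975405543, 0.0984719294467524], [0.9937160253884203, -0.009368899313330426, 0.11153781695863137, -0.5964740712958723], [-0.11168690131278719, -0.01727369208489791, 0.9935933049477054, -1.2044442823943482], [0.0, 0.0, 0.0, 1.0]] ['image', 'z_map', 'vfov', 'cx', 'cy', 'view', 'shot']
wrist 67.46511992947154 317.32453864196026 199.98236393620024 [[0.45020348839374424, -0.8929245262006416, -0.0016154093803664002, -0.6250287262920142], [0.8648592811705808, 0.43650186781630357, -0.2479607694091694, 0.027101254357531575], [0.22211538175284676, 0.11023570157730485, 0.9687687274507522, -0.39066368021882475], [0.0, 0.0, 0.0, 1.0]] ['image', 'z_map', 'vfov', 'cx', 'cy', 'view', 'shot']
```

View pics/top0.png

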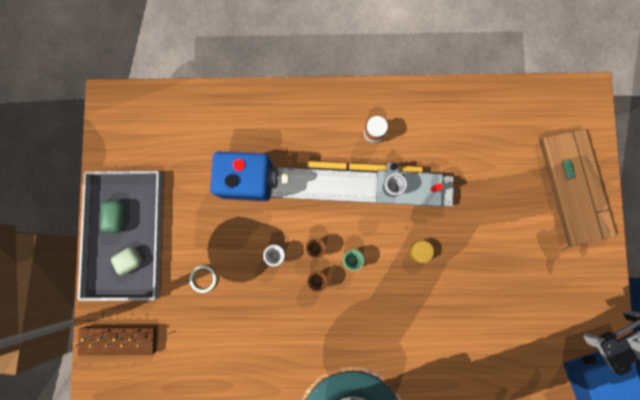

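View pics/side0.png

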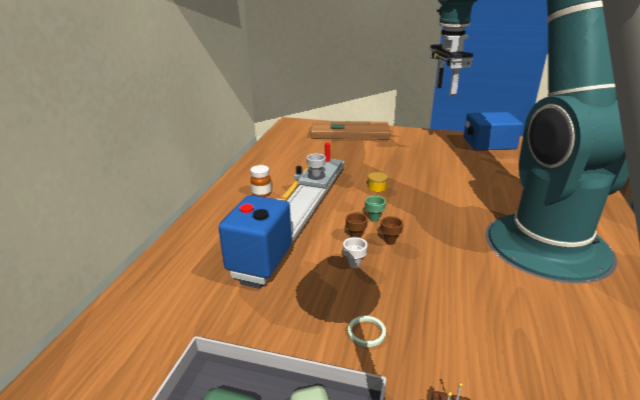

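View pics/wrist0.png

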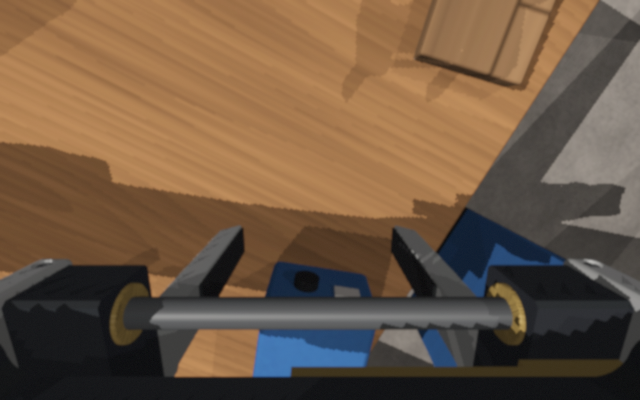

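The top view shows the white cup at (274,255), jade at (354,260), and the brown look-alikes at (316,247) and (317,282). The holder is at (396,183), the red post at (437,187), the tin at (422,252), the bangle at (203,279), and the brass strip lies along row ~165. The side view agrees.

```bash
cat > h.py <<'E'
from plant import bot
import numpy as np, cv2
def K(p):
    f=200/np.tan(np.radians(p['vfov'])/2); return f
def deproj(p,rows,cols):
    f=K(p); z=p['z_map'][rows,cols].astype(float)
    x=(np.asarray(cols)-p['cx'])/f*z; y=(np.asarray(rows)-p['cy'])/f*z
    c=np.stack([x,-y,-z],-1); V=np.asarray(p['view'])
    return (c-V[:3,3])@V[:3,:3], z
def proj(p,X):
    V=np.asarray(p['view']); c=np.atleast_2d(X)@V[:3,:3].T+V[:3,3]; f=K(p)
    return np.stack([p['cx']+f*c[:,0]/-c[:,2], p['cy']-f*c[:,1]/-c[:,2]],-1)
def onplane(p,px,z):
    f=K(p);V=np.asarray(p['view']);R=V[:3,:3];o=-R.T@V[:3,3]
    px=np.atleast_2d(px).astype(float)
    d=np.stack([(px[:,0]-p['cx'])/f,-(px[:,1]-p['cy'])/f,-np.ones(len(px))],-1)@R
    return o+d*((z-o[2])/d[:,2])[:,None]
def circ(xy):
    A=np.c_[2*xy,np.ones(len(xy))]; s=np.linalg.lstsq(A,(xy**2).sum(1),rcond=None)[0]
    return s[:2],np.sqrt(s[2]+s[0]**2+s[1]**2)
def st():
    o=bot.get_obs(); np.set_printoptions(precision=4,suppress=True)
    print('t',round(o['time'],2),'tcp',o['tcp_pos'],'q',o['ee_rot'],'F',o['ft_force'],'g',round(o['grip_width'],3)); return o
E
python3 - <<'E'
from h import *
st()
for n in ('top','side'):
    p=bot.read_camera(n)
    f=K(p); rr,cc=np.meshgrid(np.arange(400),np.arange(640),indexing='ij')
    P,z=deproj(p,rr.ravel(),cc.ravel()); 
    t=[(220,330),(300,450),(120,200),(330,250),(250,560)] if n=='top' else [(220,420),(300,300),(300,420)]
    for a in t: print(n,'table',a,deproj(p,np.array([a[0]]),np.array([a[1]]))[0])
    for name in ('liner_mid','jade_mid','holder_mid','handle_grip','plunger','notch','tin_mid','bangle_mid','jar_mid','bed_tail','bed_head','carriage'):
        for d in bot.cut_out(name,p)[:3]:
            r,c=np.nonzero(d['mask']); Q,z=deproj(p,r,c); Q=Q[z>0]
            if len(Q)==0: print(n,name,d['conf'],d['centre'],'nodepth');continue
            hi=np.percentile(Q[:,2],97); top=Q[Q[:,2]>hi-.008]
            ce,ra=circ(top[:,:2])
            print(n,name,round(d['conf'],2),np.round(d['centre'],1),'npix',len(r),'mean',Q.mean(0).round(4),'zhi',hi.round(4),'topc',top.mean(0)[:2].round(4),'circ',ce.round(4),round(ra,4))
st()
E
```

```text
t 0.15 tcp [ 0.2817 -0.5576  0.213 ] q [ 0.9728  0.2318 -0.0001 -0.0004] F [ 0.0555 -0.8708 -1.0664] g 1.0
top table (220, 330) [[0.534  0.0519 0.0035]]
top table (300, 450) [[ 0.3167 -0.2675  0.0028]]
top table (120, 200) [[ 0.8216  0.4177 -0.0014]]
top table (330, 250) [[ 0.2396  0.2706 -0.0023]]
top table (250, 560) [[ 0.4477 -0.5696  0.0009]]
top liner_mid 0.66 [250.4 419.1] npix 420 mean [ 0.4459 -0.186   0.0361] zhi 0.044 topc [ 0.4458 -0.1895] circ [ 0.4458 -0.1893] 0.0198
top liner_mid 0.6 [257.2 271.8] npix 363 mean [0.4391 0.2031 0.0343] zhi 0.0623 topc [0.4397 0.2018] circ [0.4394 0.201 ] 0.0247
top jade_mid 0.92 [281.4 316.5] npix 326 mean [0.3689 0.0898 0.0351] zhi 0.0617 topc [0.3693 0.0904] circ [0.371  0.0894] 0.0245
top jade_mid 0.65 [261.6 351.2] npix 345 mean [ 0.4252 -0.0063  0.0353] zhi 0.0622 topc [ 0.4258 -0.005 ] circ [ 0.4256 -0.0056] 0.0247
top jade_mid 0.56 [249.2 315.1] npix 331 mean [0.4567 0.0925 0.035 ] zhi 0.0629 topc [0.4563 0.0916] circ [0.4568 0.0926] 0.0246
top holder_mid 0.91 [187.2 406.5] npix 2146 mean [ 0.6136 -0.1527  0.0662] zhi 0.1176 topc [
[... 2950 characters left out ...]
zhi 0.0116 topc [0.3808 0.4019] circ [0.3812 0.4008] 0.0324
side jar_mid 0.76 [183.2 258.8] npix 563 mean [ 0.7739 -0.0536  0.0511] zhi 0.0825 topc [ 0.7738 -0.0549] circ [0.7253 0.0638] 0.1449
side bed_tail 0.88 [224.1 268.9] npix 7357 mean [0.6264 0.1978 0.0982] zhi 0.1633 topc [0.64   0.2893] circ [0.6421 0.2835] 0.0479
side bed_head 0.57 [223.7 264.9] npix 7511 mean [0.6271 0.1969 0.0978] zhi 0.1632 topc [0.6404 0.288 ] circ [0.6426 0.2823] 0.0488
side carriage 0.62 [170.  316.3] npix 1190 mean [ 0.6195 -0.1371  0.0713] zhi 0.1182 topc [ 0.6191 -0.1273] circ [ 0.6109 -0.1521] 0.0529
t 1.45 tcp [ 0.2818 -0.5578  0.2134] q [ 0.9728  0.2318 -0.0001 -0.    ] F [-0.2201 -0.6642  0.5789] g 1.0
```

```bash
python3 - <<'E'
import cv2
a=cv2.imread('pics/top0.png')
cv2.imwrite('pics/topz.png',cv2.resize(a[140:300,180:480],None,fx=2.6,fy=2.6,interpolation=cv2.INTER_CUBIC))
E
```

```text
(no output)
```

View pics/topz.png

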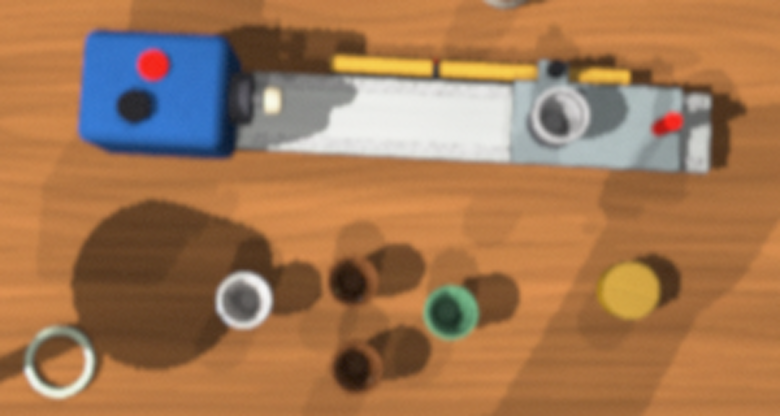

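```bash
cat > m.py <<'E'
from h import *
def cloud(p):
    rr,cc=np.meshgrid(np.arange(400),np.arange(640),indexing='ij')
    P,z=deproj(p,rr.ravel(),cc.ravel()); P[z<=0]=np.nan
    return P.reshape(400,640,3)
def rim(P,c,zlo,zhi,r=.045):
    d=np.hypot(P[...,0]-c[0],P[...,1]-c[1]); m=(d<r)&(P[...,2]>zlo)&(P[...,2]<zhi)
    Q=P[m]; ce,ra=circ(Q[:,:2])
    # refine: fixed-radius fit with robust loss, mean rim radius 25
    from scipy.optimize import least_squares
    s=least_squares(lambda t:np.hypot(Q[:,0]-t[0],Q[:,1]-t[1])-t[2],[*ce,.025],loss='soft_l1',f_scale=.002)
    return s.x,np.median(Q[:,2]),len(Q)
E
python3 - <<'E'
from m import *
for n in ('top','side'):
    p=bot.read_camera(n); np.savez(f'pics/{n}1.npz',**p); P=cloud(p)
    print(n,'holder',rim(P,(.619,-.139),.108,.125),'liner',rim(P,(.4415,.2015),.055,.07),'jade',rim(P,(.428,-.005),.055,.07))
    m=(np.hypot(P[...,0]-.62,P[...,1]+.25)<.03)&(P[...,2]>.09); Q=P[m]; print('post',len(Q),Q.mean(0),Q.max(0))
    im=p['image'].astype(int); b,g,r=im[...,0],im[...,1],im[...,2]
    y=(r>150)&(g>100)&(b<80)&(P[...,2]>.015)&(P[...,2]<.06)&(np.abs(P[...,0]-.68)<.03); Q=P[y]
    f=np.polyfit(Q[:,1],Q[:,0],1); print('strip',len(Q),f,Q.min(0),Q.max(0),np.median(Q[:,2]))
    w=(np.abs(P[...,2]-.041)<.006)&(P[...,1]>-.07)&(P[...,1]<.17)&(np.abs(P[...,0]-.62)<.06)&(b>130); Q=P[w]
    ys=np.arange(-.06,.16,.02); e=[(yy,*np.percentile(Q[np.abs(Q[:,1]-yy)<.01][:,0],[1,99])) for yy in ys if (np.abs(Q[:,1]-yy)<.01).sum()>20]
    e=np.array(e); print(e, np.polyfit(e[:,0],e[:,1],1),np.polyfit(e[:,0],e[:,2],1), Q[:,2].mean())
E
python3 - <<'E'
import cv2
a=cv2.imread('pics/side0.png')
cv2.imwrite('pics/sidez.png',cv2.resize(a[130:280,220:420],None,fx=3.9,fy=3.9,interpolation=cv2.INTER_CUBIC))
E
```

```text
top holder (array([ 0.61542199, -0.11128503,  0.02468797]), np.float64(0.11672341662290847), 86) liner (array([0.43934163, 0.2010421 , 0.02474289]), np.float64(0.05998960192986942), 91) jade (array([ 0.42573536, -0.00566802,  0.02478189]), np.float64(0.059504220316816694), 97)
post 9 [ 0.61076912 -0.22436388  0.11738621] [ 0.61529999 -0.22063175  0.12334781]
strip 892 [0.00156221 0.67572373] [ 0.65006868 -0.67055202  0.02094302] [0.70894019 0.1104838  0.04611195] 0.03324000935791718
[[-6.00000000e-02  5.79295836e-01  6.57661001e-01]
 [-4.00000000e-02  5.81908338e-01  6.58031862e-01]
 [-2.00000000e-02  5.82200714e-01  6.60825251e-01]
 [ 1.38777878e-17  5.82628383e-01  6.61302979e-01]
 [ 2.00000000e-02  5.85261531e-01  6.61532410e-01]
 [ 4.00000000e-02  5.85456409e-01  6.64324212e-01]
 [ 6.00000000e-02  5.88295520e-01  6.64215577e-01]
 [ 8.00000000e-02  5.88448227e-01  6.67078558e-01]
 [ 1.00000000e-01  5.88754936e-01  6.67624123e-01]
 [ 1.20000000e-01  5.91309622e-01  6.64349943e-01]
 [ 1.40000000e-01  5.91881309e-01  6.62721213e-01]] [0.06130402 0.583497  ] [0.03872924 0.66114784] 0.
[... 442 characters left out ...]
  0.02297827] [0.70960908 0.01078891 0.04152275] 0.03661412916208187
[[-6.00000000e-02  5.84643924e-01  6.59895858e-01]
 [-4.00000000e-02  5.85675272e-01  6.62717494e-01]
 [-2.00000000e-02  5.86728717e-01  6.63246650e-01]
 [ 1.38777878e-17  5.87714198e-01  6.64986890e-01]
 [ 2.00000000e-02  5.89608346e-01  6.62967218e-01]
 [ 4.00000000e-02  5.90393612e-01  6.51724782e-01]
 [ 6.00000000e-02  5.91165214e-01  6.43976736e-01]
 [ 8.00000000e-02  5.92451293e-01  6.36688672e-01]
 [ 1.00000000e-01  5.93641923e-01  6.30698243e-01]
 [ 1.20000000e-01  5.94789878e-01  6.23966069e-01]
 [ 1.40000000e-01  5.95869220e-01  6.13848516e-01]] [0.05652526 0.58798277] [-0.25385207  0.65694655] 0.04102425315409621
```

View pics/sidez.png

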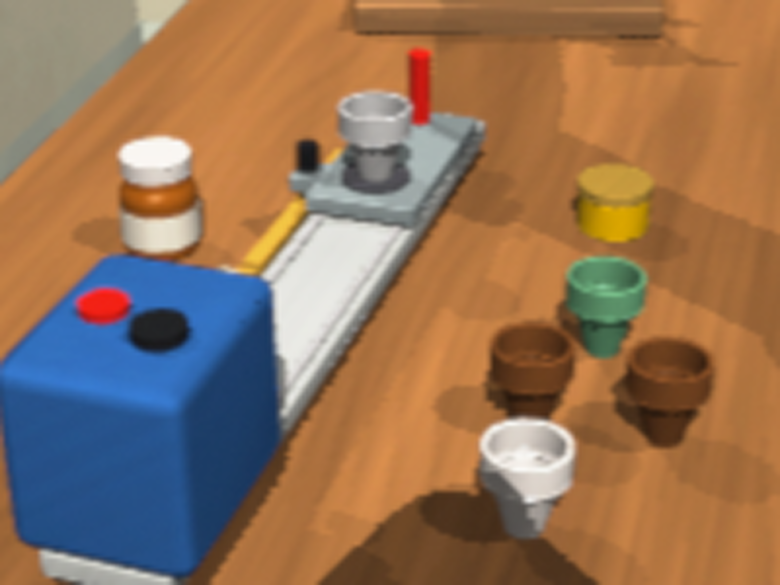

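```bash
python3 -m creep '[[-1,0.6,-0.7,0,1],[-1,0.6,-0.75,0,1],[-1,0.5,-0.85,0,1],[-1,0.4,-0.9,0,1],[-1,0.3,-0.95,0,1],[-1,0.2,-0.95,0,1],[-1,0.2,-0.95,0,0],[-1,0.2,-0.95,0,0]]'
```

```text
time: 2.22
tcp_pos: [0.355, -0.2515, 0.2116]
ee_rot: [0.999, -0.047, -0.0, 0.001]
ft_force: [1.8, -1.0, 0.2]
grip_width: 1.0
```

```bash
python3 -m creep '[[-1,0.15,-0.95,0.1,-0.4],[-1,0.15,-0.95,0.1,0],[-1,0.15,-0.95,0.1,0],[-1,0.15,-0.95,0.1,0],[-1,0.15,-0.95,0.1,0],[-1,0.15,-0.95,0.1,0],[-1,0.15,-0.95,0.1,0],[-1,0.15,-0.95,0.1,0],[-1,0.15,-0.95,0.1,0],[-1,0.15,-0.95,0.1,0],[-1,0.1,-0.95,0,0],[-1,0,-0.5,0,0],[-1,0,0,0,0]]'
cat > w.py <<'E'
from m import *
import sys
def R():
    from scipy.spatial.transform import Rotation
    return Rotation.from_quat(bot.get_obs()['ee_rot']).as_matrix()
def delta(target):
    o=bot.get_obs(); r=R(); d=r.T@(np.asarray(target)-o['tcp_pos'])
    print('yaw',np.degrees(np.arctan2(r[1,0],r[0,0])).round(2),'tool delta mm',(d*1000).round(1),'units',(d/.04).round(3))
E
python3 - <<'E'
from w import *
st(); p=bot.read_camera('wrist'); cv2.imwrite('pics/w1.png',p['image']); P=cloud(p); V=p['view']
print('cam', -V[:3,:3].T@V[:3,3])
print(rim(P,(.4415,.2015),.05,.07))
delta([.4415,.2015,.048])
E
```

```text
time: 3.3
tcp_pos: [0.4468, 0.2112, 0.1718]
ee_rot: [1.0, -0.026, 0.005, 0.001]
ft_force: [-0.8, -0.2, 0.3]
grip_width: 0.999
t 3.3 tcp [0.4468 0.2112 0.1718] q [ 0.9996 -0.026   0.0051  0.0013] F [-0.8406 -0.1689  0.3209] g 0.999
cam [0.5156 0.2065 0.3438]
(array([0.4424, 0.1979, 0.0245]), np.float64(0.059447343255681954), 827)
yaw -3.01 tool delta mm [ -6.1   8.  123.7] units [-0.154  0.2    3.093]
```

View pics/w1.png

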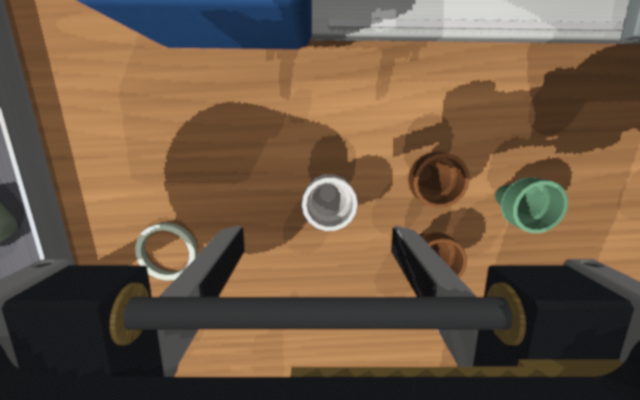

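The wrist view shows the white cup centred at (330,203), between the fingertips in column, with the browns at (438,180) and (440,258) and jade at (534,205). I'll descend on the white cup.

```bash
python3 -m creep '[[-1,-0.13,0.28,0.6,0],[-1,0,0,0.9,0],[-1,0,0,0.9,0],[-1,0,0,0.5,0],[-1,0,0,0.15,0],[-1,0,0,0,0]]'
python3 - <<'E'
from w import *
st(); delta([.442,.2,.048])
p=bot.read_camera('wrist'); cv2.imwrite('pics/w2.png',p['image']); P=cloud(p); print(rim(P,(.4415,.2015),.05,.07,.035))
p=bot.read_camera('side'); cv2.imwrite('pics/s2.png',p['image'])
E
```

```text
time: 3.85
tcp_pos: [0.4443, 0.1928, 0.0474]
ee_rot: [1.0, -0.028, 0.008, 0.002]
ft_force: [-1.0, -0.2, -0.4]
grip_width: 1.004
t 3.85 tcp [0.4443 0.1928 0.0474] q [ 0.9996 -0.0283  0.0076  0.002 ] F [-1.0234 -0.1842 -0.3748] g 1.004
yaw -3.24 tool delta mm [-2.7 -7.  -0.6] units [-0.068 -0.176 -0.016]
(array([0.4426, 0.1976, 0.0245]), np.float64(0.05931335582448636), 2665)
```

View pics/w2.png

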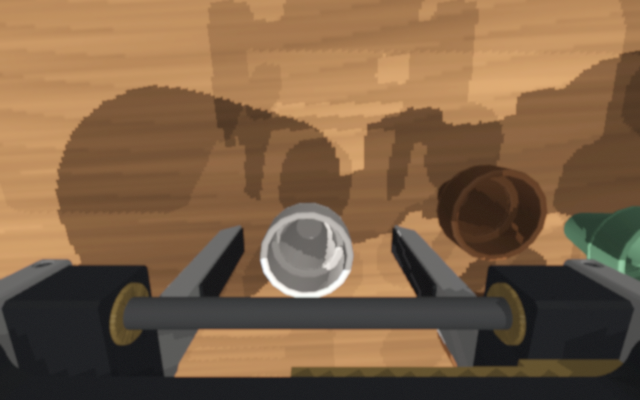

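```bash
python3 -m creep '[[-1,-0.05,-0.13,0,0],[-1,0,0,0,0],[1,0,0,0,0],[1,0,0,0,0],[1,0,0,0,0],[1,0,0,0,0],[1,0,0,0,0],[1,0,0,0,0]]'
python3 - <<'E'
from w import *
st(); p=bot.read_camera('wrist'); cv2.imwrite('pics/w3.png',p['image']); P=cloud(p); print(rim(P,(.4415,.1985),.05,.07,.035))
print(R())
E
```

```text
time: 4.62
tcp_pos: [0.4467, 0.2002, 0.0548]
ee_rot: [1.0, -0.029, 0.013, 0.0]
ft_force: [0.6, -0.0, 0.4]
grip_width: 0.611
t 4.62 tcp [0.4467 0.2002 0.0548] q [ 0.9995 -0.0287  0.0131  0.0003] F [ 0.6324 -0.0349  0.3836] g 0.611
(array([0.4428, 0.1977, 0.025 ]), np.float64(0.059377290752461405), 2903)
[[ 0.998  -0.0574  0.0261]
 [-0.0574 -0.9984 -0.0013]
 [ 0.0262 -0.0002 -0.9997]]
```

View pics/w3.png

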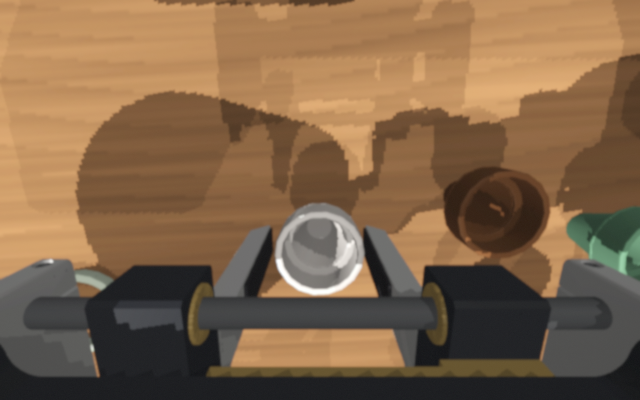

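```bash
cat > j.py <<'E'
from w import *
def js(tag=''):
    o=bot.get_obs(); r=R(); print(tag,round(o['time'],3),'q',np.round(o['joint_positions'],4),'tcp',np.round(o['tcp_pos']*1000,1),'tilt x,y deg',np.degrees(r[:2,2]).round(2),'g',round(o['grip_width'],3),'F',np.round(o['ft_force'],1))
E
python3 - <<'E'
from j import *
js()
for i in range(4): bot.read_camera('top'); js()
E
python3 -m creep '[[-0.2,-0.08,0,0.1,0]]'; python3 -c "from j import *; js()"
python3 -m creep '[[-0.2,0,0,0.1,0]]'; python3 -c "from j import *; js()"
```

```text
4.667 q [-0.0957  0.4364 -0.471   2.0744  0.334   0.6785 -2.4157] tcp [446.7 200.1  54.8] tilt x,y deg [ 1.5  -0.07] g 0.57 F [-0.7  0.5  0.2]
 4.717 q [-0.0958  0.4364 -0.471   2.0744  0.334   0.6785 -2.4157] tcp [446.7 200.2  54.8] tilt x,y deg [ 1.49 -0.07] g 0.569 F [0.1 0.  1. ]
 4.767 q [-0.0958  0.4364 -0.471   2.0744  0.334   0.6785 -2.4157] tcp [446.7 200.1  54.8] tilt x,y deg [ 1.5  -0.07] g 0.569 F [0.  0.2 2.6]
 4.817 q [-0.0958  0.4365 -0.471   2.0744  0.334   0.6785 -2.4158] tcp [446.7 200.2  54.8] tilt x,y deg [ 1.5  -0.07] g 0.566 F [ 0.5 -0.9  1.9]
 4.867 q [-0.0958  0.4365 -0.471   2.0744  0.334   0.6785 -2.4158] tcp [446.7 200.2  54.8] tilt x,y deg [ 1.5  -0.07] g 0.565 F [ 0.2 -0.4  1.5]
time: 4.95
tcp_pos: [0.4443, 0.2004, 0.0511]
ee_rot: [0.999, -0.029, 0.014, 0.0]
ft_force: [1.2, -0.0, 1.1]
grip_width: 0.597
 4.95 q [-0.1009  0.4394 -0.4679  2.0818  0.3394  0.6674 -2.4243] tcp [444.3 200.4  51.1] tilt x,y deg [ 1.56 -0.05] g 0.597 F [ 1.2 -0.   1.1]
time: 5.03
tcp_pos: [0.4439, 0.2004, 0.0468]
ee_rot: [0.999, -0.029, 0.014, 0.0]
ft_force: [-0.5, -0.4, -0.2]
grip_width: 0.604
 5.033 q [-0.105   0.4467 -0.4637  2.0845  0.3458  0.6584 -2.4301] tcp [443.9 200.4  46.8] tilt x,y deg [ 1.55 -0.06] g 0.604 F [-0.5 -0.4 -0.2]
```

```bash
python3 -m creep '[[1,0,0,0,0]]'; python3 -c "from j import *; js()"
python3 -m creep '[[1,0,0,0,0]]'; python3 -c "from j import *; js()"
python3 -m creep '[[1,0,0,0,0]]'; python3 -c "from j import *; js()"
```

```text
time: 5.12
tcp_pos: [0.4435, 0.2002, 0.046]
ee_rot: [0.999, -0.029, 0.013, 0.0]
ft_force: [-0.7, -0.2, -1.1]
grip_width: 0.576
 5.117 q [-0.1056  0.4478 -0.463   2.0851  0.3463  0.6575 -2.4306] tcp [443.5 200.2  46. ] tilt x,y deg [ 1.5  -0.08] g 0.576 F [-0.7 -0.2 -1.1]
time: 5.2
tcp_pos: [0.4435, 0.2002, 0.0458]
ee_rot: [1.0, -0.029, 0.013, 0.0]
ft_force: [-0.1, -1.1, 11.4]
grip_width: 0.572
 5.2 q [-0.1058  0.4482 -0.4629  2.0851  0.3465  0.6573 -2.4307] tcp [443.5 200.2  45.8] tilt x,y deg [ 1.49 -0.08] g 0.572 F [-0.1 -1.1 11.4]
time: 5.28
tcp_pos: [0.4437, 0.2003, 0.0459]
ee_rot: [1.0, -0.029, 0.013, 0.0]
ft_force: [-0.3, -1.0, 6.3]
grip_width: 0.577
 5.283 q [-0.1058  0.4482 -0.4629  2.0848  0.3467  0.6575 -2.4307] tcp [443.7 200.3  45.9] tilt x,y deg [ 1.5  -0.08] g 0.577 F [-0.3 -1.   6.3]
```

```bash
python3 -m creep '[[-0.3,0,0,0,0],[-0.3,0,0,-0.09,0],[1,0,0,0,0],[1,0,0,0,0],[1,0,0,0,0]]'; python3 -c "from j import *; js()"
python3 -m creep '[[1,0,0,-0.3,0],[1,0,0,-0.6,0]]'; python3 -c "from j import *; js()"
python3 -m creep '[[1,0,0,-0.9,0],[1,0,0,-0.9,0]]'; python3 -c "from j import *; js()"
```

```text
time: 5.7
tcp_pos: [0.4434, 0.2004, 0.0498]
ee_rot: [1.0, -0.029, 0.013, 0.0]
ft_force: [-0.0, -0.3, -0.8]
grip_width: 0.572
 5.7 q [-0.1021  0.4413 -0.4673  2.0831  0.3406  0.6659 -2.4256] tcp [443.4 200.4  49.8] tilt x,y deg [ 1.48 -0.08] g 0.572 F [-0.  -0.3 -0.8]
time: 5.87
tcp_pos: [0.4403, 0.1996, 0.084]
ee_rot: [1.0, -0.028, 0.01, 0.001]
ft_force: [0.1, 0.1, -1.3]
grip_width: 0.568
 5.867 q [-0.0701  0.381  -0.5014  2.0675  0.2872  0.7416 -2.38  ] tcp [440.3 199.6  84. ] tilt x,y deg [ 1.13 -0.18] g 0.568 F [ 0.1  0.1 -1.3]
time: 6.03
tcp_pos: [0.4364, 0.1995, 0.1572]
ee_rot: [1.0, -0.028, 0.007, 0.002]
ft_force: [0.2, 0.1, -0.8]
grip_width: 0.571
 6.033 q [-0.0161  0.2628 -0.5511  2.0147  0.1879  0.9009 -2.2943] tcp [436.4 199.5 157.2] tilt x,y deg [ 0.77 -0.23] g 0.571 F [ 0.2  0.1 -0.8]
```

```bash
python3 -m creep '[[1,0.1,0.2,-0.6,0],[1,0.3,0.45,-0.2,0],[1,0.45,0.7,0,0],[1,0.5,0.75,0,0],[1,0.5,0.75,0,0],[1,0.5,0.75,0,0],[1,0.5,0.75,0,0],[1,0.5,0.75,0,0],[1,0.4,0.7,0,0],[1,0.3,0.5,0,0],[1,0.2,0.3,0,0],[1,0,0.1,0,0],[1,0,0,0,0]]'
python3 - <<'E'
from j import *
js(); p=bot.read_camera('wrist'); cv2.imwrite('pics/w4.png',p['image']); P=cloud(p)
t=bot.get_obs()['tcp_pos']
print('held',rim(P,(t[0],t[1]),t[2]-.005,t[2]+.02,.035)); print('holder',rim(P,(.618,-.111),.106,.125))
delta([.618,-.111,.128])
js()
E
```

```text
time: 7.12
tcp_pos: [0.5984, -0.0861, 0.216]
ee_rot: [1.0, -0.023, 0.016, -0.001]
ft_force: [0.8, -0.0, -0.6]
grip_width: 0.575
 7.117 q [ 0.3896  0.3853 -0.3788  1.6797  0.1548  1.0751 -1.6504] tcp [598.4 -86.1 216. ] tilt x,y deg [1.79 0.13] g 0.575 F [ 0.8 -0.  -0.6]
held (array([ 0.59751417, -0.08735733,  0.02501151]), np.float64(0.22549372510852006), 3733)
holder (array([ 0.61875403, -0.11516038,  0.02435656]), np.float64(0.11750161363090264), 862)
yaw -2.61 tool delta mm [18.  24.9 88.6] units [0.45  0.624 2.215]
 7.167 q [ 0.3889  0.3849 -0.3792  1.68    0.1548  1.0749 -1.6509] tcp [598.4 -85.5 216.1] tilt x,y deg [1.81 0.13] g 0.568 F [-0.2 -0.2 -1.4]
```

View pics/w4.png

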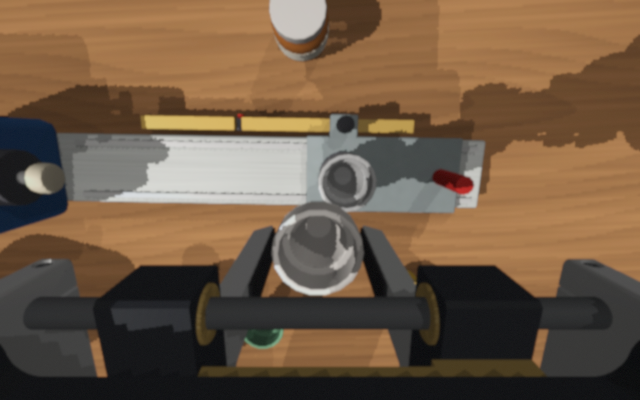

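The wrist view shows the held white cup at (318,250) with the holder below at (347,181), the plunger at (344,123) and the notch with red tab at (239,120). Next I'll move slowly above the holder and watch the tilt.

```bash
python3 -m creep '[[1,0.1,0.15,0.1,0],[1,0.1,0.15,0.1,0],[1,0.1,0.15,0.1,0],[1,0.1,0.15,0.1,0],[1,0.06,0.06,0.1,0],[1,0,0,0,0]]'
python3 -c "from j import *; js()"
python3 -m creep '[[1,0,0,-0.9,0],[1,0,0,-0.9,0]]'
python3 -c "from j import *; js()"
python3 -m creep '[[1,0,0,0.2,0],[1,0,0,0.2,0],[1,0,0,0.2,0],[1,0,0,0.2,0],[1,0,0,0.2,0],[1,0,0,0.2,0]]'
python3 -c "from j import *; js()"
```

```text
time: 7.67
tcp_pos: [0.6169, -0.1106, 0.1955]
ee_rot: [1.0, -0.02, 0.016, -0.002]
ft_force: [0.8, 0.4, -1.2]
grip_width: 0.573
 7.667 q [ 0.4066  0.4436 -0.3644  1.6439  0.1702  1.0544 -1.6156] tcp [ 616.9 -110.6  195.5] tilt x,y deg [1.82 0.19] g 0.573 F [ 0.8  0.4 -1.2]
time: 7.83
tcp_pos: [0.6117, -0.1105, 0.2613]
ee_rot: [1.0, -0.02, 0.01, -0.003]
ft_force: [0.6, 0.2, 0.3]
grip_width: 0.574
 7.833 q [ 0.4173  0.3855 -0.375   1.5723  0.1405  1.1925 -1.5922] tcp [ 611.7 -110.5  261.3] tilt x,y deg [1.12 0.37] g 0.574 F [0.6 0.2 0.3]
time: 8.33
tcp_pos: [0.6154, -0.1094, 0.2165]
ee_rot: [1.0, -0.019, 0.014, -0.003]
ft_force: [0.1, -0.1, -1.1]
grip_width: 0.57
 8.333 q [ 0.41    0.4234 -0.3696  1.6232  0.1595  1.0979 -1.6077] tcp [ 615.4 -109.4  216.5] tilt x,y deg [1.61 0.29] g 0.57 F [ 0.1 -0.1 -1.1]
```

```bash
python3 -m creep '[[1,-0.9,0,0,0],[1,-0.9,0,0,0]]'
python3 -c "from j import *; js()"
python3 -m creep '[[1,0,0,0,0]]'
python3 -c "from j import *; js()"
python3 -m creep '[[1,0.2,0,0,0],[1,0.2,0,0,0],[1,0.2,0,0,0],[1,0.2,0,0,0]]'
python3 -c "from j import *; js()"
python3 -m creep '[[1,0.2,0,0,0],[1,0.2,0,0,0],[1,0.2,0,0,0],[1,0.2,0,0,0]]'
python3 -c "from j import *; js()"
```

```text
time: 8.5
tcp_pos: [0.5441, -0.1055, 0.2083]
ee_rot: [1.0, -0.018, 0.011, -0.005]
ft_force: [1.0, -0.4, 0.5]
grip_width: 0.573
 8.5 q [ 0.4613  0.3077 -0.3841  1.8036  0.1195  1.0327 -1.5733] tcp [ 544.1 -105.5  208.3] tilt x,y deg [1.3  0.52] g 0.573 F [ 1.  -0.4  0.5]
time: 8.58
tcp_pos: [0.5388, -0.1054, 0.2061]
ee_rot: [1.0, -0.019, 0.009, -0.005]
ft_force: [0.9, -0.3, 0.6]
grip_width: 0.575
 8.583 q [ 0.4633  0.3033 -0.3842  1.8146  0.1183  1.0307 -1.5722] tcp [ 538.8 -105.4  206.1] tilt x,y deg [1.02 0.52] g 0.575 F [ 0.9 -0.3  0.6]
time: 8.92
tcp_pos: [0.5722, -0.1071, 0.2048]
ee_rot: [1.0, -0.019, 0.008, -0.005]
ft_force: [-0.5, 0.6, -0.1]
grip_width: 0.569
 8.917 q [ 0.4388  0.3653 -0.3777  1.7341  0.1404  1.0549 -1.5929] tcp [ 572.2 -107.1  204.8] tilt x,y deg [0.91 0.5 ] g 0.569 F [-0.5  0.6 -0.1]
time: 9.25
tcp_pos: [0.6101, -0.1079, 0.2043]
ee_rot: [1.0, -0.019, 0.008, -0.005]
ft_force: [-0.5, -0.7, -1.6]
grip_width: 0.573
 9.25 q [ 0.4117  0.4325 -0.3709  1.6395  0.16    1.0857 -1.6088] tcp [ 610.1 -107.9  204.3] tilt x,y deg [0.92 0.57] g 0.573 F [-0.5 -0.7 -1.6]
```

```bash
python3 -m creep '[[1,-0.9,0,0,0],[1,-0.9,0,0,0],[1,0,0,0,0]]'
python3 -c "from j import *; js()"
python3 -m creep '[[1,0.2,0,0,0],[1,0.2,0,0,0],[1,0.2,0,0,0],[1,0.2,0,0,0],[1,0.2,0,0,0],[1,0.2,0,0,0],[1,0.2,0.03,0,0],[1,0.2,0.03,0,0],[1,0.2,0.03,0,0],[1,0.1,0,0,0],[1,0,0,0,0]]'
python3 - <<'E'
from j import *
js(); p=bot.read_camera('wrist'); cv2.imwrite('pics/w5.png',p['image']); P=cloud(p)
t=bot.get_obs()['tcp_pos']
print('held',rim(P,(t[0],t[1]),t[2]-.005,t[2]+.02,.035)); print('holder',rim(P,(.618,-.113),.106,.125))
delta([.618,-.111,.128])
E
```

```text
time: 9.5
tcp_pos: [0.5397, -0.1041, 0.2]
ee_rot: [1.0, -0.018, 0.006, -0.007]
ft_force: [0.9, -0.8, 0.1]
grip_width: 0.569
 9.5 q [ 0.4632  0.3148 -0.3864  1.8151  0.1197  1.025  -1.5737] tcp [ 539.7 -104.1  200. ] tilt x,y deg [0.75 0.77] g 0.569 F [ 0.9 -0.8  0.1]
time: 10.42
tcp_pos: [0.6284, -0.111, 0.2007]
ee_rot: [1.0, -0.018, 0.007, -0.007]
ft_force: [-0.1, 0.3, -0.1]
grip_width: 0.568
 10.417 q [ 0.405   0.4705 -0.3684  1.5919  0.1673  1.0988 -1.6075] tcp [ 628.4 -111.   200.7] tilt x,y deg [0.83 0.81] g 0.568 F [-0.1  0.3 -0.1]
held (array([ 0.62765219, -0.11239161,  0.02499952]), np.float64(0.21011177676595308), 3753)
holder (array([ 0.61851269, -0.11527786,  0.02507738]), np.float64(0.11744051652110739), 413)
yaw -2.06 tool delta mm [-11.    1.4  72.4] units [-0.275  0.035  1.811]
```

View pics/w5.png

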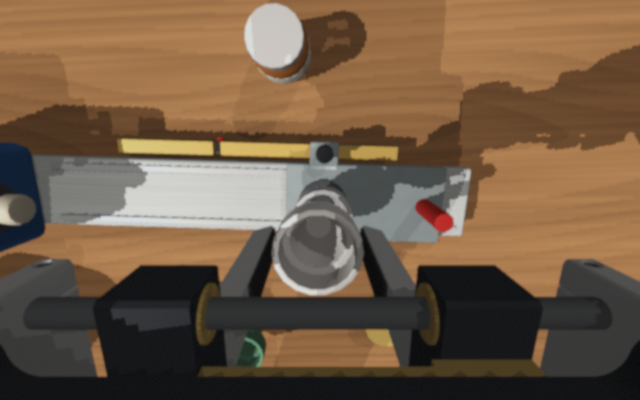

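```bash
python3 -m creep '[[1,-0.13,0.03,0,0],[1,-0.12,0.03,0.1,0],[1,0,0,0.25,0],[1,0,0,0.25,0],[1,0,0,0.25,0],[1,0,0,0.25,0],[1,0,0,0.15,0],[1,0,0,0,0]]'
python3 - <<'E'
from j import *
js(); p=bot.read_camera('wrist'); P=cloud(p)
t=bot.get_obs()['tcp_pos']
print('held',rim(P,(t[0],t[1]),t[2]-.005,t[2]+.02,.035))
delta([.619,-.1126,.130])
E
```

```text
time: 11.13
tcp_pos: [0.6154, -0.1127, 0.1446]
ee_rot: [1.0, -0.018, 0.006, -0.007]
ft_force: [0.1, -0.1, -0.3]
grip_width: 0.571
 11.133 q [ 0.4064  0.5069 -0.3579  1.6742  0.1879  0.9842 -1.6196] tcp [ 615.4 -112.7  144.6] tilt x,y deg [0.74 0.78] g 0.571 F [ 0.1 -0.1 -0.3]
held (array([ 0.61458727, -0.11413602,  0.02503227]), np.float64(0.15409622284628655), 3744)
yaw -2.08 tool delta mm [ 3.3 -0.  15.1] units [ 0.083 -0.001  0.379]
```

```bash
python3 -m creep '[[1,0.08,0,0,0],[1,0,0,0.1,0],[1,0,0,0.1,0]]'
python3 -c "from j import *; js()"
python3 -m creep '[[1,0,0,0.05,0]]'
python3 -c "from j import *; js()"
python3 -m creep '[[1,0,0,0.05,0]]'
python3 -c "from j import *; js()"
```

```text
time: 11.43
tcp_pos: [0.6201, -0.1127, 0.1379]
ee_rot: [1.0, -0.018, 0.007, -0.007]
ft_force: [1.1, -0.3, -1.2]
grip_width: 0.572
 11.433 q [ 0.4019  0.521  -0.3554  1.6688  0.1931  0.974  -1.6235] tcp [ 620.1 -112.7  137.9] tilt x,y deg [0.86 0.76] g 0.572 F [ 1.1 -0.3 -1.2]
time: 11.52
tcp_pos: [0.6203, -0.1126, 0.1356]
ee_rot: [1.0, -0.018, 0.007, -0.007]
ft_force: [-0.6, -0.2, -1.0]
grip_width: 0.573
 11.517 q [ 0.4013  0.5238 -0.3547  1.6703  0.1943  0.9697 -1.6244] tcp [ 620.3 -112.6  135.6] tilt x,y deg [0.87 0.77] g 0.573 F [-0.6 -0.2 -1. ]
time: 11.6
tcp_pos: [0.6205, -0.1126, 0.1335]
ee_rot: [1.0, -0.018, 0.008, -0.007]
ft_force: [-0.2, 0.1, -1.1]
grip_width: 0.572
 11.6 q [ 0.4006  0.5263 -0.3541  1.6717  0.1954  0.9656 -1.6253] tcp [ 620.5 -112.6  133.5] tilt x,y deg [0.89 0.77] g 0.572 F [-0.2  0.1 -1.1]
```

```bash
python3 -m creep '[[1,-0.03,0,0.04,0]]'
python3 -c "from j import *; js()"
python3 -m creep '[[1,0,0,0.04,0]]'
python3 -c "from j import *; js()"
python3 -m creep '[[1,0,0,0.04,0]]'
python3 -c "from j import *; js()"
```

```text
time: 11.68
tcp_pos: [0.6194, -0.1125, 0.1316]
ee_rot: [1.0, -0.018, 0.008, -0.007]
ft_force: [-0.1, -0.9, -0.9]
grip_width: 0.567
 11.683 q [ 0.401   0.5266 -0.3539  1.676   0.196   0.961  -1.6258] tcp [ 619.4 -112.5  131.6] tilt x,y deg [0.89 0.77] g 0.567 F [-0.1 -0.9 -0.9]
time: 11.77
tcp_pos: [0.6193, -0.1125, 0.1299]
ee_rot: [1.0, -0.018, 0.008, -0.007]
ft_force: [0.7, -0.6, 0.5]
grip_width: 0.574
 11.767 q [ 0.4006  0.5284 -0.3534  1.6774  0.1969  0.9577 -1.6264] tcp [ 619.3 -112.5  129.9] tilt x,y deg [0.9  0.76] g 0.574 F [ 0.7 -0.6  0.5]
time: 11.85
tcp_pos: [0.6195, -0.1126, 0.1292]
ee_rot: [1.0, -0.018, 0.008, -0.007]
ft_force: [-13.9, 0.0, 35.4]
grip_width: 0.572
 11.85 q [ 0.4003  0.5293 -0.3531  1.678   0.1977  0.9558 -1.6271] tcp [ 619.5 -112.6  129.2] tilt x,y deg [0.93 0.74] g 0.572 F [-13.9   0.   35.4]
```

```bash
python3 -m creep '[[1,0,0,-0.02,0],[0.0,0,0,0,0],[-0.5,0,0,0,0]]'
python3 -c "from j import *; js()"
python3 -m creep '[[-1,0,0,0,0],[-1,0,0,0,0],[-1,0,0,0,0],[-1,0,0,0,0]]'
python3 - <<'E'
from j import *
js(); p=bot.read_camera('wrist'); cv2.imwrite('pics/w6.png',p['image']); P=cloud(p)
print('liner',rim(P,(.619,-.1126),.13,.16,.035))
for n in ('top','side'):
    p=bot.read_camera(n); P=cloud(p); print(n,rim(P,(.619,-.1126),.13,.16,.035)); cv2.imwrite(f'pics/{n}6.png',cv2.resize(p['image'][130:260,260:480],None,fx=3,fy=3))
E
```

```text
time: 12.1
tcp_pos: [0.6197, -0.1127, 0.1307]
ee_rot: [1.0, -0.018, 0.009, -0.006]
ft_force: [-0.6, -0.2, -0.7]
grip_width: 0.613
 12.1 q [ 0.4005  0.5272 -0.3533  1.6773  0.1973  0.9573 -1.6269] tcp [ 619.7 -112.7  130.7] tilt x,y deg [0.99 0.71] g 0.613 F [-0.6 -0.2 -0.7]
time: 12.43
tcp_pos: [0.6196, -0.1127, 0.1304]
ee_rot: [1.0, -0.018, 0.008, -0.006]
ft_force: [-0.0, -1.0, 0.6]
grip_width: 0.889
 12.433 q [ 0.4004  0.5276 -0.3532  1.6776  0.1973  0.9569 -1.6269] tcp [ 619.6 -112.7  130.4] tilt x,y deg [0.98 0.72] g 0.889 F [-0.  -1.   0.6]
liner (array([ 0.61821175, -0.11420186,  0.02450263]), np.float64(0.13932325422685496), 2585)
top (array([ 0.62543861, -0.11557292,  0.03680602]), np.float64(0.1380761603452331), 22)
side (array([ 0.61909625, -0.10936777,  0.0244755 ]), np.float64(0.13641222963940647), 91)
```

View pics/w6.png

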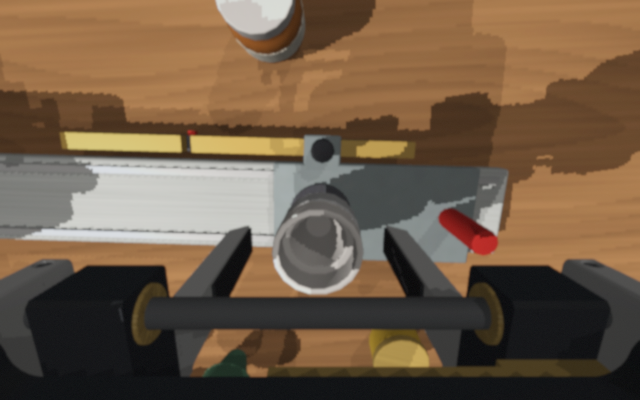

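View pics/side6.png

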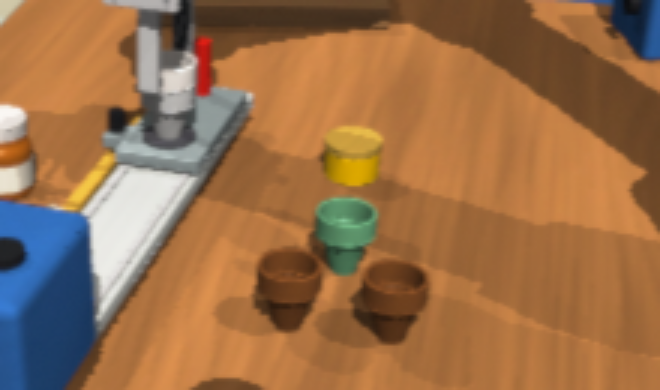

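The white cup is seated: its rim reads z≈0.139–0.140, and contact came at the expected height. Next is the jade cup.

```bash
python3 -m creep '[[-1,0,0,-0.4,0],[-1,0,0,-0.9,0],[-1,0,0,-0.8,0],[-1,-0.4,-0.2,-0.1,0],[-1,-0.75,-0.4,0,0],[-1,-0.9,-0.45,0,0],[-1,-0.9,-0.45,0,0],[-1,-0.8,-0.45,0,0],[-1,-0.5,-0.3,0,0],[-1,-0.2,-0.1,0,0],[-1,0,0,0,0]]'
python3 - <<'E'
from j import *
js(); p=bot.read_camera('wrist'); cv2.imwrite('pics/w7.png',p['image']); P=cloud(p)
print('jade',rim(P,(.429,-.0063),.05,.07,.045))
delta([.430,-.0063,.0495])
E
```

```text
time: 13.5
tcp_pos: [0.4358, -0.0103, 0.2193]
ee_rot: [1.0, -0.019, 0.009, -0.006]
ft_force: [-0.3, -0.4, 0.3]
grip_width: 0.998
 13.5 q [ 0.4041  0.0752 -0.4609  2.05    0.0277  1.0065 -1.6786] tcp [435.8 -10.3 219.3] tilt x,y deg [0.99 0.63] g 0.998 F [-0.3 -0.4  0.3]
jade (array([ 0.42861993, -0.00946309,  0.02455941]), np.float64(0.05936953010045812), 602)
yaw -2.2 tool delta mm [ -9.8  -2.2 169.8] units [-0.244 -0.054  4.245]
```

View pics/w7.png

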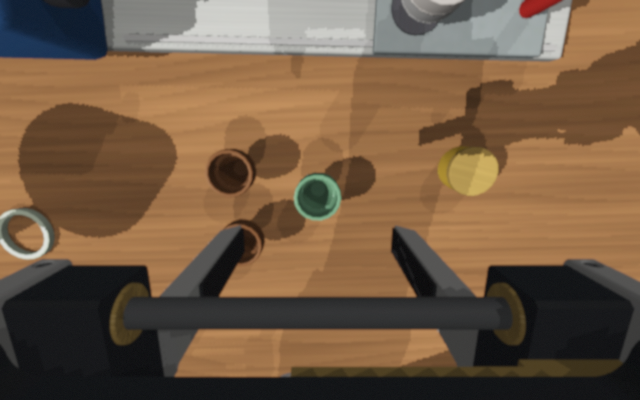

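The wrist view shows jade at (317,196), centred between the fingers, with the browns at (231,171) and (245,240). I'll descend slowly.

```bash
python3 -m creep '[[-1,-0.12,-0.05,0.3,0],[-1,-0.12,-0.03,0.4,0],[-1,-0.05,0,0.45,0],[-1,-0.02,0.02,0.45,0],[-1,-0.02,0.02,0.45,0],[-1,0,0,0.45,0],[-1,0,0,0.45,0],[-1,0,0,0.4,0],[-1,0,0,0.3,0],[-1,0,0,0.1,0]]'
python3 - <<'E'
from j import *
js(); p=bot.read_camera('wrist'); cv2.imwrite('pics/w8.png',p['image']); P=cloud(p)
print('jade',rim(P,(.429,-.0063),.05,.07,.045))
delta([.430,-.0067,.0495])
E
```

```text
time: 14.38
tcp_pos: [0.4403, -0.0129, 0.063]
ee_rot: [1.0, -0.023, 0.012, -0.007]
ft_force: [-0.1, -0.0, -0.1]
grip_width: 0.996
 14.383 q [ 0.3339  0.3371 -0.4146  2.186   0.207   0.6292 -1.8419] tcp [440.3 -12.9  63. ] tilt x,y deg [1.44 0.8 ] g 0.996 F [-0.1 -0.  -0.1]
jade (array([ 0.42908247, -0.00905356,  0.02473831]), np.float64(0.05934882256957571), 2368)
yaw -2.68 tool delta mm [-10.8  -5.5  13.3] units [-0.269 -0.137  0.331]
```

View pics/w8.png

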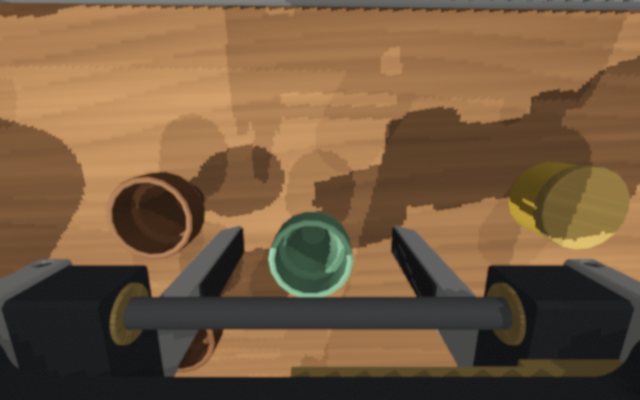

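```bash
python3 -m creep '[[-1,-0.14,-0.07,0.1,0],[-1,-0.12,-0.06,0.1,0],[-1,0,0,0.12,0],[-0.2,0,0,0,0]]'
python3 -c "from j import *; js(); delta([.430,-.0067,.0495])"
```

```text
time: 14.77
tcp_pos: [0.4315, -0.0071, 0.0498]
ee_rot: [1.0, -0.024, 0.013, -0.007]
ft_force: [-0.1, 0.2, -0.8]
grip_width: 0.959
 14.767 q [ 0.3138  0.3498 -0.407   2.2139  0.2243  0.5885 -1.8737] tcp [431.5  -7.1  49.8] tilt x,y deg [1.51 0.81] g 0.959 F [-0.1  0.2 -0.8]
yaw -2.76 tool delta mm [-1.5 -0.3  0.3] units [-0.038 -0.008  0.008]
```

```bash
python3 -m creep '[[0,-0.03,0,0,0],[0.5,0,0,0,0],[1,0,0,0,0],[1,0,0,0,0],[1,0,0,0,0],[1,0,0,0,0],[1,0,0,0,0],[1,0,0,0,0]]'
python3 -c "from j import *; js()"
python3 -m creep '[[1,0,0,0,0],[1,0,0,0,0]]'
python3 - <<'E'
from j import *
js(); p=bot.read_camera('wrist'); P=cloud(p)
print('jade',rim(P,(.429,-.0063),.05,.07,.045))
E
```

```text
time: 15.43
tcp_pos: [0.4313, -0.0073, 0.0513]
ee_rot: [1.0, -0.024, 0.014, -0.007]
ft_force: [-0.5, 0.5, -1.8]
grip_width: 0.576
 15.433 q [ 0.3148  0.3451 -0.4079  2.2158  0.2234  0.5883 -1.8731] tcp [431.3  -7.3  51.3] tilt x,y deg [1.68 0.77] g 0.576 F [-0.5  0.5 -1.8]
time: 15.6
tcp_pos: [0.4313, -0.0073, 0.0513]
ee_rot: [1.0, -0.024, 0.014, -0.007]
ft_force: [-0.6, -0.1, -0.2]
grip_width: 0.572
 15.6 q [ 0.3148  0.3451 -0.4078  2.2158  0.2234  0.5883 -1.873 ] tcp [431.3  -7.3  51.3] tilt x,y deg [1.68 0.77] g 0.572 F [-0.6 -0.1 -0.2]
jade (array([ 0.4294178 , -0.00874719,  0.02528713]), np.float64(0.05969852678696216), 3347)
```

```bash
python3 -m creep '[[1,0,0,-0.2,0],[1,0,0,-0.5,0],[1,0,0,-0.8,0],[1,0,0,-0.9,0],[1,0,0,-0.8,0],[1,0.2,0.1,-0.5,0],[1,0.4,0.2,-0.2,0],[1,0.6,0.3,0,0],[1,0.7,0.35,0,0],[1,0.7,0.35,0,0],[1,0.7,0.35,0,0],[1,0.5,0.25,0,0],[1,0.3,0.15,0,0],[1,0.1,0.1,0,0],[1,0,0,0,0]]'
python3 - <<'E'
from j import *
js(); p=bot.read_camera('wrist'); cv2.imwrite('pics/w9.png',p['image']); P=cloud(p)
t=bot.get_obs()['tcp_pos']
print('held',rim(P,(t[0],t[1]),t[2]-.005,t[2]+.02,.035)); print('liner',rim(P,(.618,-.113),.13,.15))
delta([.6201,-.1127,.1533])
E
```

```text
time: 16.9
tcp_pos: [0.5943, -0.1053, 0.2273]
ee_rot: [1.0, -0.021, 0.015, -0.007]
ft_force: [-0.0, -0.0, -0.3]
grip_width: 0.573
 16.9 q [ 0.4446  0.3769 -0.3986  1.6672  0.1426  1.0984 -1.6029] tcp [ 594.3 -105.3  227.3] tilt x,y deg [1.79 0.81] g 0.573 F [-0.  -0.  -0.3]
held (array([ 0.59245803, -0.10650478,  0.02508685]), np.float64(0.23528809670480233), 3569)
liner (array([ 0.61779124, -0.11414831,  0.0243728 ]), np.float64(0.1396405138844696), 763)
yaw -2.42 tool delta mm [24.3  8.  74.6] units [0.608 0.2   1.865]
```

View pics/w9.png

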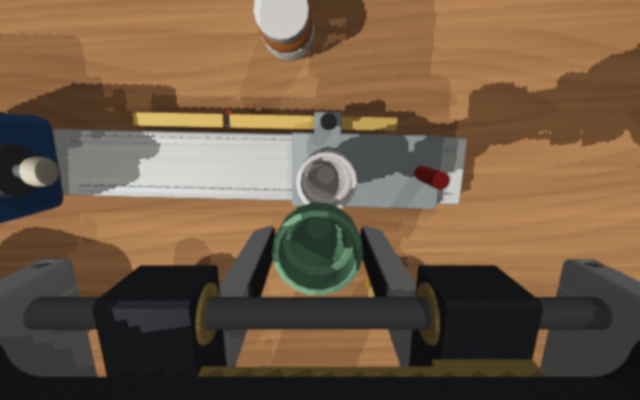

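The wrist view shows the held jade at (318,248) and the liner in the holder at (327,180). The tool tilt matches the tilt at grasp, so the cup is vertical. I'll approach slowly.

```bash
python3 -m creep '[[1,0.1,0.04,0,0],[1,0.2,0.06,0.1,0],[1,0.2,0.06,0.2,0],[1,0.08,0.04,0.25,0],[1,0,0,0.25,0],[1,0,0,0.25,0],[1,0,0,0.15,0],[1,0,0,0.05,0]]'
python3 - <<'E'
from j import *
js(); p=bot.read_camera('wrist'); P=cloud(p)
t=bot.get_obs()['tcp_pos']
print('held',rim(P,(t[0],t[1]),t[2]-.005,t[2]+.02,.035))
delta([.6200,-.1127,.1533])
E
```

```text
time: 17.62
tcp_pos: [0.6179, -0.1112, 0.1732]
ee_rot: [1.0, -0.02, 0.015, -0.008]
ft_force: [0.7, -0.0, -1.0]
grip_width: 0.574
 17.617 q [ 0.4245  0.4729 -0.3819  1.6585  0.1808  1.018  -1.6197] tcp [ 617.9 -111.2  173.2] tilt x,y deg [1.73 0.83] g 0.574 F [ 0.7 -0.  -1. ]
held (array([ 0.61609485, -0.11250078,  0.02506832]), np.float64(0.1812546165902692), 3574)
yaw -2.25 tool delta mm [ 1.7  1.8 19.8] units [0.043 0.044 0.496]
```

```bash
python3 -m creep '[[1,0.03,0.04,0.05,0],[1,0,0,0.12,0],[1,0,0,0.12,0]]'
python3 -c "from j import *; js(); delta([.6200,-.1127,.1533])"
python3 -m creep '[[1,0,0,0.06,0]]'
python3 -c "from j import *; js(); delta([.6200,-.1127,.1533])"
```

```text
time: 17.92
tcp_pos: [0.6198, -0.1128, 0.1619]
ee_rot: [1.0, -0.02, 0.016, -0.007]
ft_force: [-0.6, 0.9, -0.8]
grip_width: 0.574
 17.917 q [ 0.423   0.4877 -0.3784  1.6639  0.1873  0.9974 -1.622 ] tcp [ 619.8 -112.8  161.9] tilt x,y deg [1.8  0.81] g 0.574 F [-0.6  0.9 -0.8]
yaw -2.25 tool delta mm [-0.1  0.1  8.6] units [-0.001  0.001  0.215]
time: 18.0
tcp_pos: [0.6198, -0.1128, 0.159]
ee_rot: [1.0, -0.02, 0.015, -0.007]
ft_force: [-0.1, 0.4, -0.3]
grip_width: 0.576
 18.0 q [ 0.4224  0.4908 -0.3775  1.6662  0.1888  0.9922 -1.6231] tcp [ 619.8 -112.8  159. ] tilt x,y deg [1.79 0.81] g 0.576 F [-0.1  0.4 -0.3]
yaw -2.25 tool delta mm [ 0.1 -0.   5.7] units [ 0.001 -0.001  0.142]
```

```bash
python3 -m creep '[[1,0,0,0.05,0]]'
python3 -c "from j import *; js()"
python3 -m creep '[[1,0,0,0.04,0]]'
python3 -c "from j import *; js()"
python3 -m creep '[[1,0,0,0.025,0]]'
python3 -c "from j import *; js()"
```

```text
time: 18.08
tcp_pos: [0.6199, -0.1128, 0.1568]
ee_rot: [1.0, -0.02, 0.016, -0.007]
ft_force: [0.2, 1.2, -1.0]
grip_width: 0.571
 18.083 q [ 0.4218  0.4933 -0.3769  1.668   0.19    0.988  -1.624 ] tcp [ 619.9 -112.8  156.8] tilt x,y deg [1.8  0.81] g 0.571 F [ 0.2  1.2 -1. ]
time: 18.17
tcp_pos: [0.6199, -0.1127, 0.1549]
ee_rot: [1.0, -0.02, 0.016, -0.007]
ft_force: [0.4, -0.4, 0.1]
grip_width: 0.574
 18.167 q [ 0.4213  0.4954 -0.3764  1.6694  0.191   0.9847 -1.6247] tcp [ 619.9 -112.7  154.9] tilt x,y deg [1.8  0.81] g 0.574 F [ 0.4 -0.4  0.1]
time: 18.25
tcp_pos: [0.62, -0.1127, 0.1538]
ee_rot: [1.0, -0.02, 0.016, -0.007]
ft_force: [-0.8, -0.2, -1.1]
grip_width: 0.575
 18.25 q [ 0.421   0.4966 -0.3762  1.6702  0.1916  0.9825 -1.6252] tcp [ 620.  -112.7  153.8] tilt x,y deg [1.8  0.81] g 0.575 F [-0.8 -0.2 -1.1]
```

```bash
python3 -m creep '[[1,0,0,0.02,0]]'
python3 -c "from j import *; js()"
```

```text
time: 18.33
tcp_pos: [0.6201, -0.1126, 0.1532]
ee_rot: [1.0, -0.02, 0.016, -0.007]
ft_force: [-3.4, 1.0, 11.2]
grip_width: 0.575
 18.333 q [ 0.4208  0.4974 -0.376   1.6707  0.192   0.981  -1.6256] tcp [ 620.1 -112.6  153.2] tilt x,y deg [1.82 0.81] g 0.575 F [-3.4  1.  11.2]
```

Contact came at the expected height (Fz 11 N), so I'll release.

```bash
python3 -m creep '[[0,0,0,-0.01,0],[-0.5,0,0,0,0],[-1,0,0,0,0],[-1,0,0,0,0],[-1,0,0,0,0],[-1,0,0,0,0],[-1,0,0,0,0]]'
python3 - <<'E'
from j import *
js(); p=bot.read_camera('wrist'); cv2.imwrite('pics/w10.png',p['image']); P=cloud(p)
print('jade',rim(P,(.619,-.1126),.15,.18,.035))
E
```

```text
time: 18.92
tcp_pos: [0.6206, -0.1127, 0.1544]
ee_rot: [1.0, -0.02, 0.016, -0.007]
ft_force: [-1.1, -0.3, -0.0]
grip_width: 0.961
 18.917 q [ 0.4209  0.4961 -0.3763  1.6697  0.1917  0.9817 -1.6254] tcp [ 620.6 -112.7  154.4] tilt x,y deg [1.91 0.79] g 0.961 F [-1.1 -0.3 -0. ]
jade (array([ 0.6180279 , -0.11422917,  0.02447907]), np.float64(0.16119844414065918), 2679)
```

View pics/w10.png

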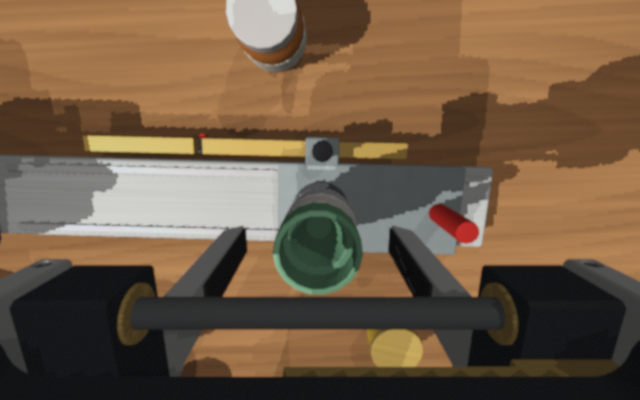

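```bash
python3 -m creep '[[-1,0,0,-0.4,0],[-1,0,0,-0.9,0],[-1,0,0,-0.6,0],[-1,0,0.2,-0.1,0],[-1,0,0.4,0,0.5],[-1,0,0.5,0,1]]'
python3 - <<'E'
from j import *
js(); delta([.613,-.2205,.2])
for n in ('top','side'):
    p=bot.read_camera(n); P=cloud(p); print(n,rim(P,(.619,-.1126),.152,.17,.035)); cv2.imwrite(f'pics/{n}11.png',cv2.resize(p['image'][100:260,240:480],None,fx=3.2,fy=3.2)); cv2.imwrite(f'pics/{n}11f.png',p['image'])
E
```

```text
time: 19.47
tcp_pos: [0.615, -0.1556, 0.2356]
ee_rot: [0.996, -0.083, 0.015, -0.009]
ft_force: [-0.3, -1.2, -1.1]
grip_width: 0.998
 19.467 q [ 0.4755  0.4226 -0.3559  1.5774  0.1353  1.14   -1.6423] tcp [ 615.  -155.6  235.6] tilt x,y deg [1.8  0.91] g 0.998 F [-0.3 -1.2 -1.1]
yaw -9.6 tool delta mm [ 7.8 65.1 34.5] units [0.196 1.628 0.862]
top (array([ 0.6145536 , -0.10996983,  0.02494122]), np.float64(0.1613825751172108), 75)
side (array([ 0.61940044, -0.10910635,  0.02500749]), np.float64(0.1586674674571122), 144)
```

View pics/side11.png

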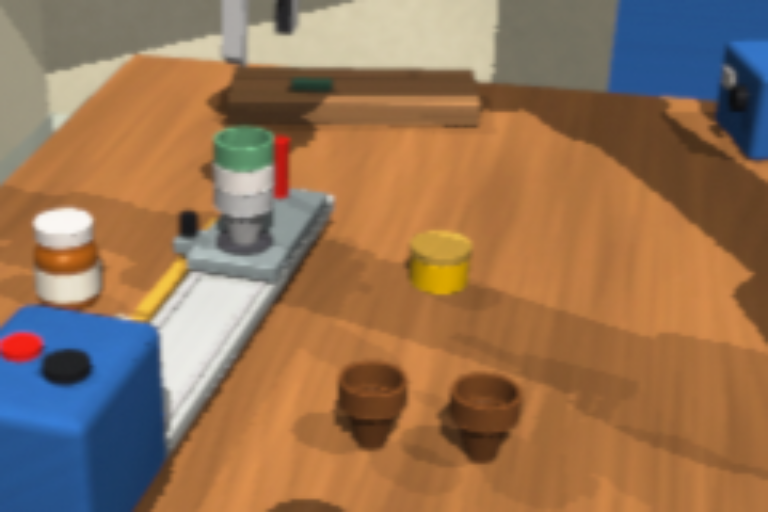

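View pics/top11.png

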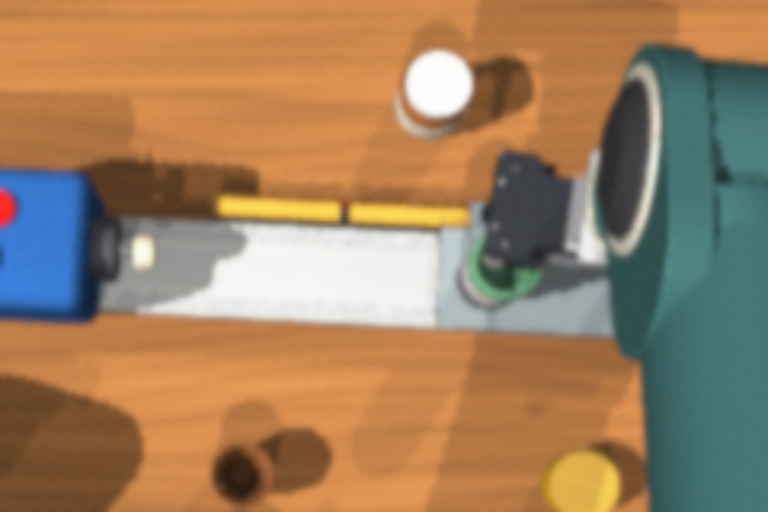

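Both cups are stacked: in the side view the steel, white and green bands are in line and upright, and the jade rim reads z≈0.161 against 0.162 expected. Next I turn the tool so the jaws open across the rail.

```bash
python3 -m creep '[[-1,0.1,0.3,0,-0.6],[-1,0.05,0.3,0,-1],[-1,0,0.3,0,-1],[-1,0,0.3,0,-1],[-1,0,0.2,0,-1],[-1,0,0,0,-1],[-1,0,0,0,-1],[-1,0,0,0,-1],[-1,0,0,0,-1],[-1,0,0,0,-1]]'
python3 -c "from j import *; js(); delta([.613,-.2205,.2])"
python3 -m creep '[[-1,0,0,0,-1],[-1,0,0,0,-1],[-1,0,0,0,-1],[-1,0,0,0,-1],[-1,0,0,0,-1],[-1,0,0,0,-1],[-1,0,0,0,-0.5],[-1,0,0,0,0]]'
python3 -c "from j import *; js(); delta([.613,-.2205,.2])"
```

```text
time: 20.4
tcp_pos: [0.6126, -0.2262, 0.2204]
ee_rot: [0.942, 0.334, 0.011, -0.006]
ft_force: [0.2, -0.1, -0.4]
grip_width: 1.002
 20.4 q [ 0.6698  0.5017 -0.4975  1.5247  0.2293  1.1654 -0.7524] tcp [ 612.6 -226.2  220.4] tilt x,y deg [0.92 1.03] g 1.002 F [ 0.2 -0.1 -0.4]
yaw 39.08 tool delta mm [ 3.4 -4.1 20.5] units [ 0.085 -0.102  0.513]
time: 21.07
tcp_pos: [0.6083, -0.2304, 0.2094]
ee_rot: [0.804, 0.595, 0.009, -0.008]
ft_force: [1.2, -0.5, 0.1]
grip_width: 1.003
 21.067 q [ 0.7575  0.5393 -0.6171  1.5295  0.302   1.1746 -0.2055] tcp [ 608.3 -230.4  209.4] tilt x,y deg [0.3  1.33] g 1.003 F [ 1.2 -0.5  0.1]
yaw 73.01 tool delta mm [10.7  1.6  9.6] units [0.267 0.04  0.241]
```

```bash
python3 -m creep '[[-1,0.1,0,0,-1],[-1,0.1,0,0,-1],[-1,0.1,0,0,-0.7],[-1,0,0,0,0]]'
python3 - <<'E'
from j import *
js(); p=bot.read_camera('wrist'); cv2.imwrite('pics/w12.png',p['image']); P=cloud(p)
m=(np.hypot(P[...,0]-.613,P[...,1]+.2205)<.035)&(P[...,2]>.106)&(P[...,2]<.13); Q=P[m]; print(len(Q),Q.mean(0),circ(Q[:,:2]),Q.max(0),Q.min(0))
print('jade',rim(P,(.619,-.1126),.15,.17,.035))
delta([.613,-.2205,.089])
E
```

```text
time: 21.4
tcp_pos: [0.6092, -0.2201, 0.2056]
ee_rot: [0.729, 0.685, 0.009, -0.009]
ft_force: [0.0, 0.3, -0.1]
grip_width: 1.0
 21.4 q [ 0.7762  0.5531 -0.6683  1.5359  0.3327  1.1784 -0.0099] tcp [ 609.2 -220.1  205.6] tilt x,y deg [0.06 1.45] g 1.0 F [ 0.   0.3 -0.1]
330 [ 0.61079781 -0.22127552  0.11680167] (array([ 0.61080347, -0.2216527 ]), np.float64(0.006457104772938565)) [ 0.61953844 -0.21345747  0.11974161] [ 0.60213315 -0.23084101  0.10629614]
jade (array([ 0.61648233, -0.11449735,  0.02436654]), np.float64(0.16150432197239448), 1893)
yaw 86.21 tool delta mm [ -2.5   4.  116.5] units [-0.063  0.099  2.912]
```

View pics/w12.png

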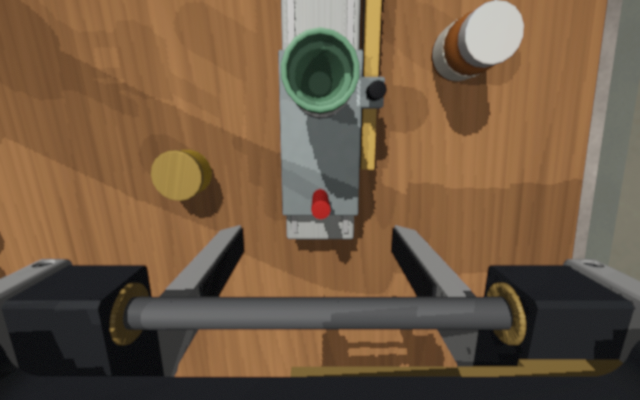

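The wrist view shows the rail vertical in the picture, so the yaw is right. The post is at (321,203), the jade stack at (320,70) and the plunger at (376,90). I'll descend on the post.

```bash
python3 -m creep '[[-1,-0.03,0.05,0.2,0],[-1,-0.02,0.04,0.35,0],[-1,0,0.01,0.4,0],[-1,0,0,0.4,0],[-1,0,0,0.4,0],[-1,0,0,0.35,0],[-1,0,0,0.25,0],[-1,0,0,0.1,0]]'
python3 - <<'E'
from j import *
js(); p=bot.read_camera('wrist'); cv2.imwrite('pics/w13.png',p['image'])
delta([.613,-.2205,.089])
E
```

```text
time: 22.12
tcp_pos: [0.6117, -0.2233, 0.0948]
ee_rot: [0.737, 0.675, 0.008, -0.01]
ft_force: [-0.1, 0.2, 0.5]
grip_width: 0.997
 22.117 q [ 0.7378  0.6729 -0.6091  1.613   0.4092  0.998  -0.0834] tcp [ 611.7 -223.3   94.8] tilt x,y deg [-0.12  1.43] g 0.997 F [-0.1  0.2  0.5]
yaw 84.97 tool delta mm [2.7 1.3 5.6] units [0.067 0.033 0.14 ]
```

View pics/w13.png

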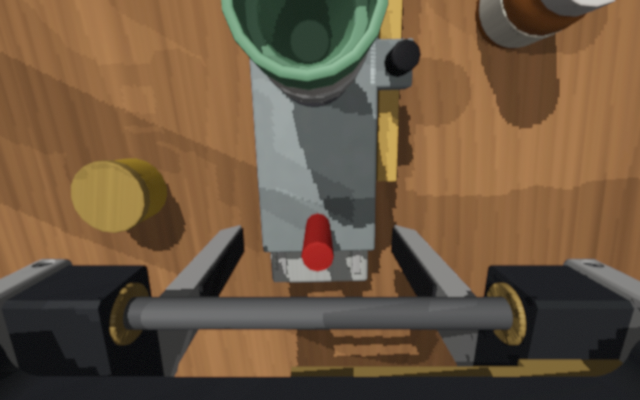

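```bash
python3 -m creep '[[0,0.06,0.03,0.07,-0.3],[0.5,0,0,0.06,0],[0.5,0,0,0,0],[0.5,0,0,0,0],[0.5,0,0,0,0],[0.5,0,0,0,0],[0.5,0,0,0,0],[0.5,0,0,0,0],[0.5,0,0,0,0],[0.5,0,0,0,0],[0.5,0,0,0,0]]'
python3 -c "from j import *; js(); delta([.613,-.2205,.089])"
```

```text
time: 23.08
tcp_pos: [0.6147, -0.2212, 0.0918]
ee_rot: [0.728, 0.685, 0.009, -0.008]
ft_force: [0.7, 0.8, 0.0]
grip_width: 0.265
 23.083 q [ 0.7353  0.6793 -0.6132  1.6122  0.4182  0.992  -0.0663] tcp [ 614.7 -221.2   91.8] tilt x,y deg [0.08 1.34] g 0.265 F [0.7 0.8 0. ]
yaw 86.52 tool delta mm [ 0.5 -1.8  2.8] units [ 0.014 -0.044  0.071]
```

```bash
python3 -m creep '[[0.5,0.01,-0.04,0.07,0],[1,0,0,0,0],[1,0,0,0,0],[1,0,0,0,0],[1,0,0,0,0]]'
python3 - <<'E'
from j import *
js()
p=bot.read_camera('top'); cv2.imwrite('pics/t14.png',p['image']); np.savez('pics/t14.npz',**p)
p=bot.read_camera('side'); cv2.imwrite('pics/s14.png',p['image']); np.savez('pics/s14.npz',**p)
p=bot.read_camera('wrist'); cv2.imwrite('pics/w14.png',p['image']); np.savez('pics/w14.npz',**p)
js()
E
```

```text
time: 23.5
tcp_pos: [0.612, -0.2206, 0.0887]
ee_rot: [0.728, 0.685, 0.008, -0.009]
ft_force: [0.4, 0.3, -1.0]
grip_width: 0.184
 23.5 q [ 0.7358  0.6796 -0.6119  1.62    0.4198  0.9863 -0.0685] tcp [ 612.  -220.6   88.7] tilt x,y deg [-0.04  1.34] g 0.184 F [ 0.4  0.3 -1. ]
 23.65 q [ 0.7358  0.6796 -0.6118  1.6199  0.4198  0.9864 -0.0685] tcp [ 612.  -220.6   88.7] tilt x,y deg [-0.04  1.33] g 0.185 F [-0.3 -0.6  0.6]
```

View pics/w14.png

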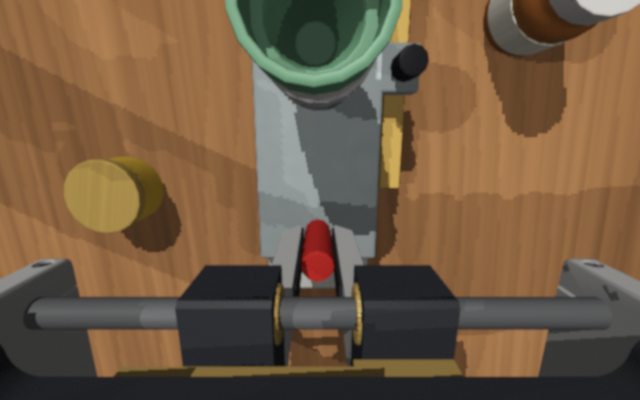

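View pics/t14.png

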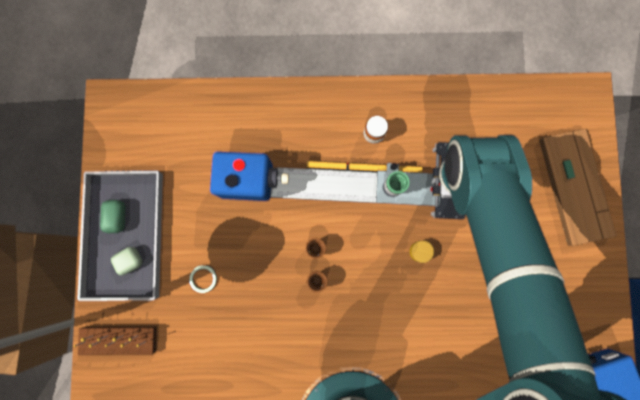

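```bash
python3 - <<'E'
from m import *
u=np.array([.058,.9983]); 
for f,win in (('top1',(158,178,300,430)),('t14',(158,178,300,430)),):
    d=dict(np.load(f'pics/{f}.npz')); P=cloud(d); im=d['image'].astype(int)
    r0,r1,c0,c1=win
    b,g,r=[im[...,k] for k in range(3)]
    br=(r>130)&(g>90)&(b<100)
    br[:r0]=0;br[r1:]=0;br[:,:c0]=0;br[:,c1:]=0
    br&=(r-b>90)
    # column profile of brass along strip
    cols=np.arange(305,428); print(f,''.join('#' if br[158:178,c].sum()>=3 else '.' for c in cols))
    # brightness along strip centre line
    rs,cs=np.nonzero(br); k=np.polyfit(cs,rs,1)
    prof=[ (r[int(round(np.polyval(k,c))),c]) for c in range(338,360)]; print(prof)
    X=onplane(d,[[348,np.polyval(k,348)]],.040); print('notch@348',X, 'along',X[0,:2]@u)
    # plunger: dark pixels near 392
    s=im[155:178,382:402].sum(2); rr,cc=np.nonzero(s<150); print('plunger dark px',len(rr),rr.mean()+155,cc.mean()+382)
    Q=P[rr+155,cc+382]; print(np.nanmean(Q,0),np.nanpercentile(Q[:,2],[10,50,90]))
    print('rim', rim(P,(.6185,-.112),.108,.17,.035)[0][:2]@u)
E
python3 - <<'E'
import cv2
a=cv2.imread('pics/t14.png'); cv2.imwrite('pics/t14z.png',cv2.resize(a[150:205,300:430],None,fx=6,fy=6,interpolation=cv2.INTER_NEAREST))
E
```

```text
top1 ..#########################################################################################################################
[np.int64(214), np.int64(213), np.int64(216), np.int64(213), np.int64(213), np.int64(211), np.int64(208), np.int64(193), np.int64(161), np.int64(145), np.int64(139), np.int64(149), np.int64(173), np.int64(181), np.int64(171), np.int64(164), np.int64(163), np.int64(162), np.int64(162), np.int64(161), np.int64(161), np.int64(158)]
notch@348 [[0.68443686 0.00217631 0.04      ]] along 0.04186995303880873
plunger dark px 20 165.95 393.75
[ 0.66897894 -0.11450556  0.08038594] [0.07735681 0.08075311 0.0826483 ]
rim -0.07520119862892626
t14 ..#########################################################################################################################
[np.int64(224), np.int64(223), np.int64(223), np.int64(224), np.int64(222), np.int64(221), np.int64(218), np.int64(203), np.int64(171), np.int64(153), np.int64(147), np.int64(159), np.int64(183), np.int64(190), np.int64(181), np.int64(173), np.int64(170), np.int64(171), np.int64(171), np.int64(171), np.int64(170), np.int64(167)]
notch@348 [[0.6845586  0.00217443 0.04      ]] along 0.0418751289466423
plunger dark px 19 165.8421052631579 393.8421052631579
[ 0.66937617 -0.11485373  0.07971652] [0.0767667  0.08015021 0.08259359]
rim -0.07192769833594412
```

View pics/t14z.png

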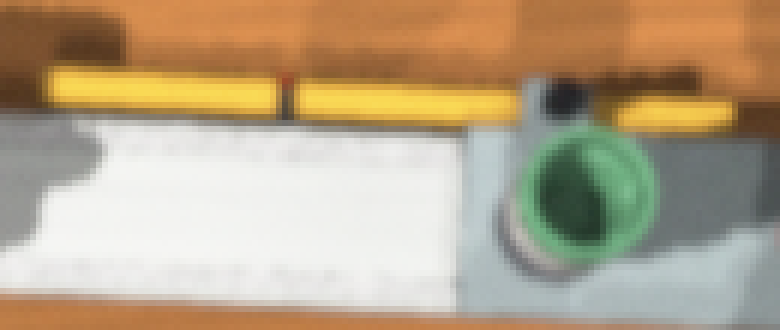

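Estimated travel to the notch is about 117 mm: the notch is at top-view column 348 and the plunger at 393.8. I'll slide the first part smoothly.

```bash
python3 -m creep '[[1,0.1,0,0,0],[1,0.2,0,0.005,0],[1,0.3,0,0.007,0],[1,0.35,0,0.008,0],[1,0.35,0,0.008,0]]'
python3 -c "from j import *; js()"
python3 -m creep '[[1,0.3,0,0.007,0],[1,0.2,0,0.005,0],[1,0.1,0,0,0],[1,0.03,0,0,0]]'
python3 - <<'E'
from m import *
from j import js
js()
d=bot.read_camera('top'); cv2.imwrite('pics/t15.png',d['image']); P=cloud(d); u=np.array([.058,.9983])
print(rim(P,(.6185+.0046,-.112+.08),.15,.17,.04)); js()
E
```

```text
time: 24.07
tcp_pos: [0.6144, -0.1829, 0.0887]
ee_rot: [0.733, 0.68, 0.003, -0.003]
ft_force: [-1.5, -14.0, 3.6]
grip_width: 0.184
 24.067 q [ 0.6757  0.6597 -0.6075  1.6519  0.4281  0.969  -0.1548] tcp [ 614.4 -182.9   88.7] tilt x,y deg [0.   0.47] g 0.184 F [ -1.5 -14.    3.6]
time: 24.4
tcp_pos: [0.6157, -0.162, 0.0887]
ee_rot: [0.735, 0.678, -0.0, -0.0]
ft_force: [0.2, -2.7, -0.2]
grip_width: 0.187
 24.4 q [ 0.6407  0.651  -0.6051  1.6655  0.4335  0.9631 -0.2003] tcp [ 615.7 -162.    88.7] tilt x,y deg [-0.03 -0.  ] g 0.187 F [ 0.2 -2.7 -0.2]
(array([ 0.6177623 , -0.05170522,  0.02451849]), np.float64(0.16035730903911247), 91)
 24.45 q [ 0.6407  0.651  -0.6054  1.6655  0.4333  0.963  -0.2002] tcp [ 615.7 -161.9   88.7] tilt x,y deg [-0.02  0.02] g 0.189 F [-0.3 -1.4 -0.6]
```

```bash
python3 -m creep '[[1,0.15,0,0,0],[1,0.25,0,0,0],[1,0.25,0,0,0],[1,0.2,0,0,0],[1,0.15,0,0,0],[1,0.05,0,0,0]]'
python3 - <<'E'
from m import *
from j import js
js()
d=bot.read_camera('top'); cv2.imwrite('pics/t16.png',d['image']); P=cloud(d); u=np.array([.058,.9983])
x=rim(P,(.6195,-.017),.15,.17,.04); print(x,x[0][:2]@u); js()
im=d['image'].astype(int); s=im[150:178,340:400].sum(2); rr,cc=np.nonzero(s<150); print('dark',len(rr),rr.mean()+150,cc.mean()+340)
cv2.imwrite('pics/t16z.png',cv2.resize(d['image'][150:205,300:430],None,fx=6,fy=6,interpolation=cv2.INTER_NEAREST))
E
```

```text
time: 24.95
tcp_pos: [0.6177, -0.1303, 0.0886]
ee_rot: [0.738, 0.674, -0.005, 0.003]
ft_force: [-0.9, -0.6, 0.8]
grip_width: 0.191
 24.95 q [ 0.5853  0.6414 -0.6011  1.6801  0.4407  0.9596 -0.2724] tcp [ 617.7 -130.3   88.6] tilt x,y deg [-0.17 -0.66] g 0.191 F [-0.9 -0.6  0.8]
(array([ 0.61983624, -0.02078855,  0.02471284]), np.float64(0.16083019106890092), 127) 0.015197296945549518
 25.0 q [ 0.5851  0.6416 -0.6015  1.6801  0.4404  0.9595 -0.2723] tcp [ 617.8 -129.9   88.6] tilt x,y deg [-0.17 -0.63] g 0.188 F [-1.5  1.9  0.7]
dark 31 166.2258064516129 375.16129032258067
```

View pics/t16z.png

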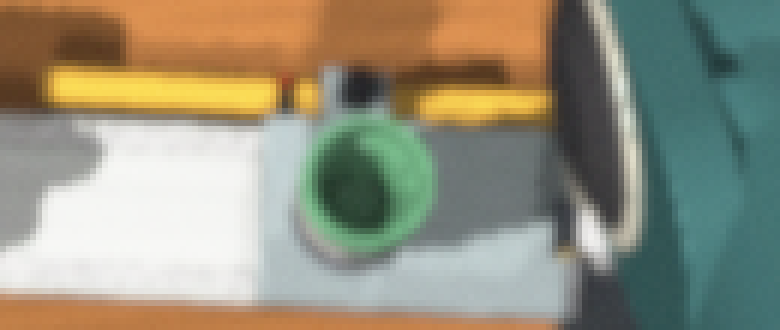

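```bash
python3 -m creep '[[1,0.12,0,0,-0.1],[1,0.15,0,0,-0.1],[1,0.12,0,0,-0.1],[1,0.08,0,0,-0.1]]'
python3 -c "from j import *; js()"
python3 -m creep '[[1,0.06,0,0,-0.1]]'
python3 -c "from j import *; js()"
python3 -m creep '[[1,0.06,0,0,-0.1]]'
python3 -c "from j import *; js()"
```

```text
time: 25.33
tcp_pos: [0.6185, -0.1173, 0.0886]
ee_rot: [0.728, 0.686, -0.008, 0.005]
ft_force: [-0.9, -8.4, 2.4]
grip_width: 0.19
 25.333 q [ 0.5661  0.6405 -0.6066  1.6842  0.4509  0.9619 -0.2721] tcp [ 618.5 -117.3   88.6] tilt x,y deg [-0.26 -1.01] g 0.19 F [-0.9 -8.4  2.4]
time: 25.42
tcp_pos: [0.6185, -0.1162, 0.0886]
ee_rot: [0.725, 0.689, -0.008, 0.005]
ft_force: [-0.9, -7.5, 1.1]
grip_width: 0.186
 25.417 q [ 0.5644  0.6406 -0.6079  1.6847  0.4533  0.9625 -0.268 ] tcp [ 618.5 -116.2   88.6] tilt x,y deg [-0.27 -1.09] g 0.186 F [-0.9 -7.5  1.1]
time: 25.5
tcp_pos: [0.6186, -0.1152, 0.0886]
ee_rot: [0.722, 0.692, -0.009, 0.006]
ft_force: [-1.3, -8.7, 1.9]
grip_width: 0.187
 25.5 q [ 0.563   0.6407 -0.609   1.6851  0.4558  0.9631 -0.2639] tcp [ 618.6 -115.2   88.6] tilt x,y deg [-0.28 -1.18] g 0.187 F [-1.3 -8.7  1.9]
```

```bash
python3 -m creep '[[1,0.08,0,0,0],[1,0.08,0,0,0]]'
python3 -c "from j import *; js()"
python3 -m creep '[[1,0.08,0,0,0]]'
python3 -c "from j import *; js()"
python3 - <<'E'
from m import *
d=bot.read_camera('top'); cv2.imwrite('pics/t17.png',d['image']); P=cloud(d); u=np.array([.058,.9983])
x=rim(P,(.6205,-.006),.15,.17,.04); print(x,x[0][:2]@u)
cv2.imwrite('pics/t17z.png',cv2.resize(d['image'][150:205,300:430],None,fx=6,fy=6,interpolation=cv2.INTER_NEAREST))
E
python3 -c "from j import *; js()"
```

```text
time: 25.67
tcp_pos: [0.6187, -0.1122, 0.0885]
ee_rot: [0.723, 0.691, -0.01, 0.007]
ft_force: [-1.6, -9.1, 1.9]
grip_width: 0.185
 25.667 q [ 0.5556  0.6396 -0.6074  1.6864  0.4582  0.9631 -0.2737] tcp [ 618.7 -112.2   88.5] tilt x,y deg [-0.29 -1.36] g 0.185 F [-1.6 -9.1  1.9]
time: 25.75
tcp_pos: [0.6188, -0.1106, 0.0885]
ee_rot: [0.723, 0.691, -0.011, 0.007]
ft_force: [-2.0, -7.8, 2.6]
grip_width: 0.189
 25.75 q [ 0.5518  0.639  -0.6065  1.687   0.4593  0.9631 -0.279 ] tcp [ 618.8 -110.6   88.5] tilt x,y deg [-0.3  -1.46] g 0.189 F [-2.  -7.8  2.6]
(array([ 0.62085023, -0.00188692,  0.02469078]), np.float64(0.16113688089275105), 131) 0.03412560225695706
 25.8 q [ 0.5512  0.639  -0.6069  1.6872  0.4591  0.9629 -0.2794] tcp [ 618.9 -109.9   88.5] tilt x,y deg [-0.3  -1.43] g 0.188 F [-0.4 -3.7  0.5]
```

View pics/t17z.png

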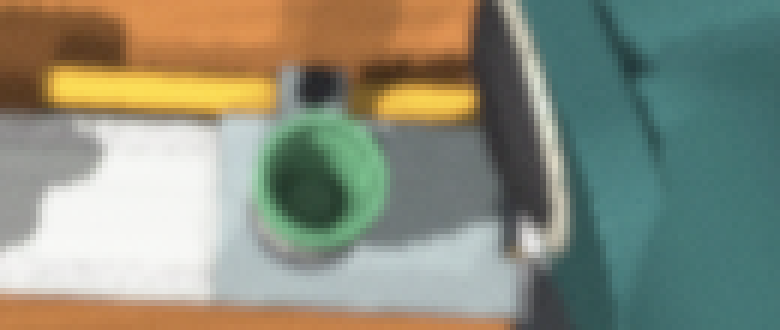

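```bash
for i in 1; do :; done; python3 -m creep '[[1,0.07,0,0,0]]'; python3 -c "from j import *; js()"
python3 -m creep '[[1,0.07,0,0,0]]'; python3 -c "from j import *; js()"
python3 -m creep '[[1,0.07,0,0,0]]'; python3 -c "from j import *; js()"
```

```text
time: 25.88
tcp_pos: [0.619, -0.1087, 0.0885]
ee_rot: [0.723, 0.69, -0.011, 0.008]
ft_force: [-1.7, -9.9, 2.7]
grip_width: 0.187
 25.883 q [ 0.548   0.6385 -0.606   1.6876  0.46    0.963  -0.2838] tcp [ 619.  -108.7   88.5] tilt x,y deg [-0.3  -1.52] g 0.187 F [-1.7 -9.9  2.7]
time: 25.97
tcp_pos: [0.619, -0.1074, 0.0885]
ee_rot: [0.724, 0.69, -0.012, 0.008]
ft_force: [-1.4, -8.3, 2.2]
grip_width: 0.187
 25.967 q [ 0.5447  0.6381 -0.6052  1.6881  0.4611  0.963  -0.2883] tcp [ 619.  -107.4   88.5] tilt x,y deg [-0.31 -1.6 ] g 0.187 F [-1.4 -8.3  2.2]
time: 26.05
tcp_pos: [0.6191, -0.1062, 0.0885]
ee_rot: [0.724, 0.689, -0.012, 0.009]
ft_force: [-2.0, -8.2, 3.4]
grip_width: 0.184
 26.05 q [ 0.5414  0.6376 -0.6043  1.6885  0.4621  0.9632 -0.2929] tcp [ 619.1 -106.2   88.5] tilt x,y deg [-0.31 -1.69] g 0.184 F [-2.  -8.2  3.4]
```

```bash
python3 -m creep '[[1,0.06,0,0,0]]'; python3 -c "from j import *; js()"
python3 -m creep '[[1,0.06,0,0,0]]'; python3 -c "from j import *; js()"
```

```text
time: 26.13
tcp_pos: [0.6192, -0.105, 0.0885]
ee_rot: [0.724, 0.689, -0.013, 0.009]
ft_force: [-1.3, -6.5, 2.1]
grip_width: 0.188
 26.133 q [ 0.5385  0.6373 -0.6035  1.6889  0.463   0.9633 -0.2968] tcp [ 619.2 -105.    88.5] tilt x,y deg [-0.32 -1.77] g 0.188 F [-1.3 -6.5  2.1]
time: 26.22
tcp_pos: [0.6193, -0.1038, 0.0885]
ee_rot: [0.725, 0.689, -0.013, 0.01]
ft_force: [-1.4, -6.2, 1.4]
grip_width: 0.184
 26.217 q [ 0.5356  0.637  -0.603   1.6893  0.4636  0.9634 -0.3007] tcp [ 619.3 -103.8   88.5] tilt x,y deg [-0.33 -1.82] g 0.184 F [-1.4 -6.2  1.4]
```

```bash
python3 -m creep '[[1,0.06,0,0,0]]'; python3 -c "from j import *; js()"
```

```text
time: 26.3
tcp_pos: [0.6194, -0.1021, 0.0885]
ee_rot: [0.725, 0.689, -0.013, 0.01]
ft_force: [-1.2, -2.9, 2.5]
grip_width: 0.186
 26.3 q [ 0.5325  0.6366 -0.6027  1.6897  0.464   0.9634 -0.3046] tcp [ 619.4 -102.1   88.5] tilt x,y deg [-0.33 -1.86] g 0.186 F [-1.2 -2.9  2.5]
```

```bash
python3 -m creep '[[1,0.03,0,0,0]]'; python3 -c "from j import *; js()"
python3 - <<'E'
from m import *
from j import js
d=bot.read_camera('top'); cv2.imwrite('pics/t18.png',d['image']); P=cloud(d); u=np.array([.058,.9983])
x=rim(P,(.6210,.002),.15,.17,.04); print(x,x[0][:2]@u); js()
E
```

```text
time: 26.38
tcp_pos: [0.6195, -0.1005, 0.0885]
ee_rot: [0.725, 0.689, -0.013, 0.01]
ft_force: [-1.2, -0.2, 1.2]
grip_width: 0.19
 26.383 q [ 0.5307  0.6365 -0.6032  1.69    0.4637  0.9632 -0.3066] tcp [ 619.5 -100.5   88.5] tilt x,y deg [-0.32 -1.83] g 0.19 F [-1.2 -0.2  1.2]
(array([0.62165428, 0.0080897 , 0.02472356]), np.float64(0.16075951789591933), 136) 0.044131897434058424
 26.433 q [ 0.5304  0.6366 -0.6035  1.6902  0.4635  0.9631 -0.3067] tcp [ 619.5 -100.    88.4] tilt x,y deg [-0.32 -1.81] g 0.187 F [-0.5  2.7  2.3]
```

```bash
python3 -m creep '[[1,0,0,0,0]]'; python3 -c "from j import *; js()"
python3 -m creep '[[1,0,0,0,0]]'; python3 -c "from j import *; js()"
python3 -m creep '[[1,0,0,0,0]]'; python3 -c "from j import *; js()"
python3 -m creep '[[1,0,0,0,0],[1,0,0,0,0]]'; python3 -c "from j import *; js()"
```

```text
time: 26.52
tcp_pos: [0.6196, -0.0996, 0.0885]
ee_rot: [0.725, 0.689, -0.013, 0.009]
ft_force: [-1.6, -3.2, 1.3]
grip_width: 0.187
 26.517 q [ 0.5302  0.6366 -0.6039  1.6902  0.4632  0.963  -0.3065] tcp [619.6 -99.6  88.5] tilt x,y deg [-0.32 -1.78] g 0.187 F [-1.6 -3.2  1.3]
time: 26.6
tcp_pos: [0.6196, -0.0996, 0.0885]
ee_rot: [0.725, 0.689, -0.013, 0.009]
ft_force: [-1.5, -2.3, 1.4]
grip_width: 0.186
 26.6 q [ 0.5303  0.6367 -0.604   1.6901  0.4632  0.963  -0.3064] tcp [619.6 -99.6  88.5] tilt x,y deg [-0.32 -1.78] g 0.186 F [-1.5 -2.3  1.4]
time: 26.68
tcp_pos: [0.6196, -0.0996, 0.0885]
ee_rot: [0.725, 0.689, -0.013, 0.009]
ft_force: [-1.3, -0.7, 2.7]
grip_width: 0.185
 26.683 q [ 0.5303  0.6367 -0.604   1.6901  0.4631  0.9631 -0.3062] tcp [619.6 -99.6  88.5] tilt x,y deg [-0.32 -1.77] g 0.185 F [-1.3 -0.7  2.7]
time: 26.85
tcp_pos: [0.6196, -0.0996, 0.0885]
ee_rot: [0.725, 0.689, -0.013, 0.009]
ft_force: [-0.9, -0.2, 1.4]
grip_width: 0.19
 26.85 q [ 0.5304  0.6367 -0.6041  1.6901  0.463   0.9631 -0.3061] tcp [619.6 -99.6  88.5] tilt x,y deg [-0.32 -1.77] g 0.19 F [-0.9 -0.2  1.4]
```

```bash
python3 -m creep '[[1,0.03,0,0,0]]'; python3 -c "from j import *; js()"
python3 -m creep '[[1,0,0,0,0]]'; python3 -c "from j import *; js()"
python3 - <<'E'
from m import *
for n,w in (('top',(150,205,280,410)),('side',(110,240,220,400))):
    d=bot.read_camera(n); cv2.imwrite(f'pics/{n}19z.png',cv2.resize(d['image'][w[0]:w[1],w[2]:w[3]],None,fx=6 if n=='top' else 4,fy=6 if n=='top' else 4,interpolation=cv2.INTER_CUBIC))
    P=cloud(d); x=rim(P,(.6210,.0075),.15,.17,.04); print(n,x, x[0][:2]@np.array([.058,.9983]))
E
```

```text
time: 26.93
tcp_pos: [0.6196, -0.0993, 0.0885]
ee_rot: [0.725, 0.689, -0.013, 0.01]
ft_force: [-1.6, -9.7, 2.8]
grip_width: 0.187
 26.933 q [ 0.5291  0.6365 -0.6035  1.6902  0.4637  0.9633 -0.3081] tcp [619.6 -99.3  88.5] tilt x,y deg [-0.33 -1.82] g 0.187 F [-1.6 -9.7  2.8]
time: 27.02
tcp_pos: [0.6196, -0.0995, 0.0885]
ee_rot: [0.725, 0.689, -0.013, 0.01]
ft_force: [-0.2, 0.4, 1.6]
grip_width: 0.185
 27.017 q [ 0.5291  0.6365 -0.6032  1.6902  0.4638  0.9633 -0.3081] tcp [619.6 -99.5  88.5] tilt x,y deg [-0.33 -1.84] g 0.185 F [-0.2  0.4  1.6]
top (array([0.62182505, 0.0091443 , 0.02472089]), np.float64(0.16089967180050102), 136) 0.0451946074239233
side (array([0.62640419, 0.01011216, 0.02486734]), np.float64(0.15776839780545016), 197) 0.04642641340954731
```

View pics/top19z.png

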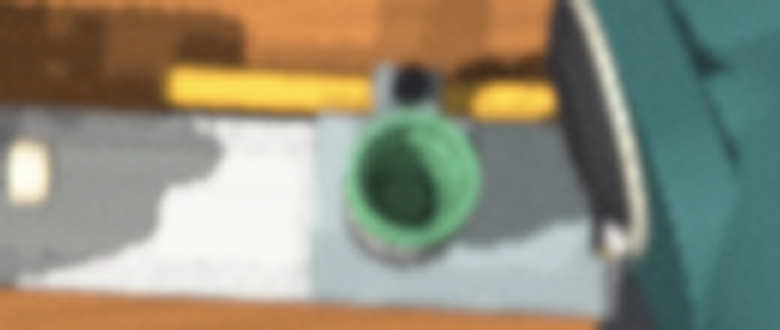

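View pics/side19z.png

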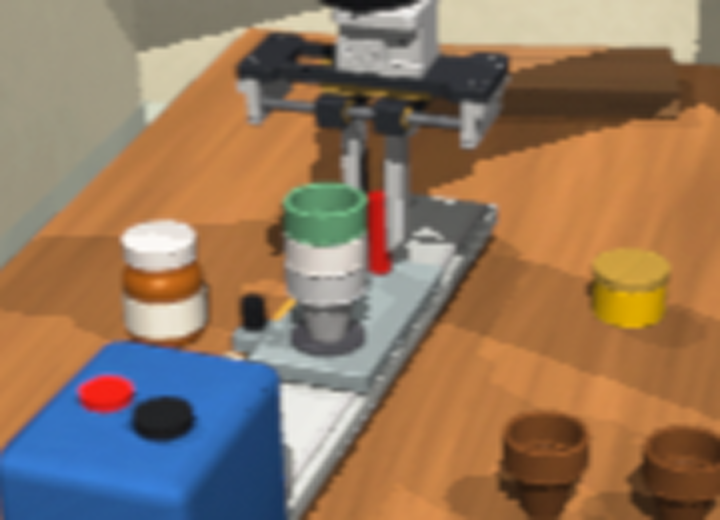

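The top view shows the plunger's black cap at about column 348, which is the notch column. The side view shows the stack straight and the post in the jaws. I'll do one gentle backward probe to confirm the detent holds both ways.

```bash
python3 -m creep '[[1,-0.03,0,0,0]]'; python3 -c "from j import *; js()"
python3 -m creep '[[1,0,0,0,0]]'; python3 -c "from j import *; js()"
python3 -m creep '[[1,0,0,0,0]]'; python3 -c "from j import *; js()"
```

```text
time: 27.2
tcp_pos: [0.6196, -0.0998, 0.0885]
ee_rot: [0.725, 0.689, -0.013, 0.009]
ft_force: [0.3, 7.5, -0.1]
grip_width: 0.186
 27.2 q [ 0.5305  0.6367 -0.6039  1.6901  0.463   0.9631 -0.3059] tcp [619.6 -99.8  88.5] tilt x,y deg [-0.32 -1.77] g 0.186 F [ 0.3  7.5 -0.1]
time: 27.28
tcp_pos: [0.6195, -0.0996, 0.0885]
ee_rot: [0.725, 0.689, -0.013, 0.009]
ft_force: [-1.3, -4.4, 2.5]
grip_width: 0.184
 27.283 q [ 0.5306  0.6368 -0.6042  1.6901  0.4628  0.9631 -0.3058] tcp [619.5 -99.6  88.5] tilt x,y deg [-0.32 -1.75] g 0.184 F [-1.3 -4.4  2.5]
time: 27.37
tcp_pos: [0.6195, -0.0996, 0.0885]
ee_rot: [0.725, 0.689, -0.013, 0.009]
ft_force: [-1.3, -1.0, 2.5]
grip_width: 0.187
 27.367 q [ 0.5306  0.6368 -0.6042  1.6901  0.4629  0.9631 -0.3058] tcp [619.5 -99.6  88.5] tilt x,y deg [-0.32 -1.76] g 0.187 F [-1.3 -1.   2.5]
```

```bash
python3 -c "
from j import *
js(); print(bot.hand_in())"
```

```text
27.367 q [ 0.5306  0.6368 -0.6042  1.6901  0.4629  0.9631 -0.3058] tcp [619.5 -99.6  88.5] tilt x,y deg [-0.32 -1.76] g 0.187 F [-1.3 -1.   2.5]
the job is handed in; nothing more can be done
None
```

I nested the white cup in the steel holder and the jade cup in the white one. Then I gripped the red post, slid the carriage to the notch and handed in at 27.4 s, still holding the handle. The hand-in reports no verdict.

**Cups:**
- The white rim read z≈0.139–0.140 m against 0.140 expected, and the jade rim 0.161 m against 0.162.
- The side view showed the stack straight and upright.
- The white cup met the holder with a brief 35 N wrist force, the highest I saw. The jade cup met the white one at 11 N.

**Notch:**
- The sliding force fell from about 8 N to 0 and then pulled forward, which is the click.
- Gentle probes met resistance both ways, 9.7 N forward and 7.5 N back. Each time the carriage sprang back to within about 0.1 mm of the same spot, with little force left.

**Disagreements:**
- The cup travel seen by the cameras was 119.4 mm, while I had predicted about 117 mm from the pictures, against a camera calibration of about 2 mm. I trusted the click and the spring-back over the cameras.
- The tool ended tilted about 1.8°, because its orientation drifted while pushing.
- I did not measure the tin, bangle and jar again at the end. Nothing I did came near them.

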